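# Mount the board carriers and start their screws

## Robot

A 7-joint arm with a two-finger parallel gripper is mounted at the origin on the work surface. World frame = base frame: x ahead of the robot, y to its left, z up, the work surface at z = 0. Lengths are in m, angles in rad, forces in N, time in s.
With the tool pointing down it reaches from about 0.4 to 0.85 m from the base axis. Payload 10.4 kg.
Tool frame: the origin (TCP) lies between the finger pads; the fingertips stand manip.tcp_to_tips ahead of it and the grasp point (between the pads) lies 2 mm behind it (manip.tcp_to_tips is the distance from the TCP to the fingertips, in m); y points along the fingers, z is the direction in which the jaws open and shut, and the axes are right-handed (so a half turn about y gives the same grasp; the last joint's range is limited). The gripper opens to 85 mm and grips with 20 to 120 N. Pads are 22 mm wide; open, the fingers measure 114 mm over their backs; the gripper's body (76 mm by 85 mm) begins 54 mm behind the grasp point. The pads swing forward as they close: fully open they stand 13 mm farther back than shut.
Start: joints at [1.186, 0.332, -0.065, 1.46, 0.022, 1.35, -0.088], TCP at [0.221, -0.585, 0.248] pointing down, gripper open.
Joint ranges: [-2.6, 2.6], [-0.5, 2.12], [-1.47, 1.34], [0.16, 2.42], [-1.27, 4.41], [0.06, 2.06], [-2.6, 2.6]. Speed limits (rad/s): [2.22, 2.22, 2.79, 2.79, 3.14, 3.14, 3.14].

## Interface

Orientations are given as a unit quaternion [x, y, z, w].
In Python, from workcell import manip gives the robot as it stands. The module is installed in compiled form; this text tells all that it offers.
- The arm moves only by the tool move_arm, never from a script. Its argument "increments" is a list of rows, each an object with "offset": the shift along the tool's x, y, z in m, a list of three; "yaw": the turn about the tool's y in degrees; "jaw": the closure in counts, from 0 (fully open) to 255 (shut). In form: [{"offset": [tx, ty, tz], "yaw": yaw, "jaw": jaw}, ...]. A call has 1 to 10 rows; each row is the pose to reach, as a shift and turn from the pose measured when the call began, along the tool's axes at that moment; what a row does not reach only later rows make up. A row lasts 1/12 s, in which the tool goes at most 41.7 mm and 7.16 degrees, less where a joint would pass 70% of its speed; a pose out of reach is approached as far as the arm can. A call with a gripper value outside its range is refused whole. The fingers move at their own pace and stop on an object; "squeeze" is the grip in N (left out, the last holds). Time passes only in rows, so rows that repeat a pose let the fingers close. It gives the time, the measured TCP pose, the force and the opening at its end, in the units of the state.
- manip.get_obs(): the state, without advancing time (a new reading comes with each control period).
- manip.camera(name): name is "side" or "top"; returns a dict with "pixels" (384x512x3 uint8, red, green, blue), "depth" (384x512 float32, m along the optical axis (not along the pixel's ray), 0 where there is no reading), "intrinsics" (3x3 intrinsics, pixels), "D" ([k1, k2, p1, p2, k3] as OpenCV has them; the pictures are not rectified), "R" (3x3) and "t" (3): a world point X has camera coordinates R X + t. Camera axes: x right, y down, z forward; pixel columns grow to the right and rows downward; lengths in m; the calibration is good to about 2 mm. A picture is of the moment at which its call begins.
- manip.hand_in(): hands the job in, once; it reports no verdict.
Trained networks look in a picture, given as the dict that the camera call returned (one of the last four; its "shot" number tells which), for a name from the list of things; names that differ only in an ending like _2 or _b are one class to them, and where a whole thing is asked for, a point or a joint stands for the part that bears it (a point fixed in the world has none). Each returns a list of dicts, best first, with "confidence" (0 to 1); they miss things now and then, are a little off and sometimes report something else, mostly with a low value. They report only what shows in the picture. A call takes as long as a camera call. They do not tell look-alikes from the thing itself.
- manip.recognise(picture, query): "bbox" ([left, top, right, bottom] in pixels, round what is visible of it).
- manip.spot_point(picture, query): "centre" ([column, row] in pixels: a listed point, or the origin of a listed thing).
The state is a dict: "clock": time; "joint_pos": joint angles; "joint_velocities": joint speeds; "tau": joint torques, N m; "position": TCP position; "ee_rot": TCP orientation; "ft_force": force on the tool from outside, world axes, zero at the start; "torque": the same for the moment, N m; "grip_width": opening from 0.0 (shut) to 1.0 (fully open).
Only numpy, scipy, OpenCV 4.12 (cv2) and the standard library are available. Lean on these libraries where they do the work, as an engineer would, in place of code of your own. Each camera call takes 0.05 s, during which the arm holds its last target. There are 200 camera calls.

## Task

Pull up the spring pin at the side of the tray and turn it fully into its rest notch so that it stays out by itself, then draw the tray out to its stop and lay every carrier flat in a bay of its own. With the socket driver held square and centred on each screw head before the first turn, start every carrier's screw with at least half a turn clockwise. Then put the driver back upright in its stand, push the tray fully in and turn the pin back so that it drops in and locks the tray; leave the other things on the bench where they are.

Things in the scene. Friction and masses are not known exactly. Their poses are not given: they have to be found in the camera images.
- tray (a joint): The fixture is a white base plate (245 x 290 x 8 mm) fixed to the bench, turned up to 0.1 rad from start to start; its x points away from the robot, y to the left. On it runs a sliding aluminium tray (its floor 16 mm above the bench) with three bays side by side (along the fixture's y). 0 = fully in, grows as it is drawn out towards the robot (along the fixture's -x) to 0.10 m, its end stop. Friction about 2 N. The spring pin locks it at 0 (1.5 mm of play).
- tray_handle (a point): Top middle of the black upright handle plate at the tray's front: 10 mm thick along the fixture's x, 40 mm wide, 40 mm tall below this point; 40 mm of free space between it and the tray, above a 34 mm wide tongue. Its axes are the fixture's. The handle stands 105 mm in front (-x) of the bays' line.
- bay1 (a point): Centre of the floor of bay 1 of the tray (bays 86 mm apart along y; 1 is the right-hand, -y, one). The bay is a pocket 101 mm (x) by 41 mm (y) with rims 5 mm high; it takes one carrier, long side along the fixture's x, either way round. Moves with the tray; axes are the fixture's.
- bay2 (a point): Centre of the floor of bay 2 of the tray (bays 86 mm apart along y; 1 is the right-hand, -y, one). The bay is a pocket 101 mm (x) by 41 mm (y) with rims 5 mm high; it takes one carrier, long side along the fixture's x, either way round. Moves with the tray; axes are the fixture's.
- bay3 (a point): Centre of the floor of bay 3 of the tray (bays 86 mm apart along y; 1 is the right-hand, -y, one). The bay is a pocket 101 mm (x) by 41 mm (y) with rims 5 mm high; it takes one carrier, long side along the fixture's x, either way round. Moves with the tray; axes are the fixture's.
- pin (a joint): Height of the spring pin, which stands on an aluminium bridge at the right-hand (-y) side of the tray, in m: 0 = down, in the tray's hole (locked); 0.018 = end stop. A spring pulls it down with 5 N at 0 and 9.5 N at the top. Lifted more than about 0.008 it frees the tray. Standing in its rest notch it reads about 0.0115.
- pin_turn (a joint): Turn of the pin in rad, 0 to 1.2, counter-clockwise seen from above. It can turn only when lifted over 0.012 (over 0.014 to pass the 2 mm bumps at about half way). Turned fully to 1.2 and let down it stands in the rest notch and stays out. To drop it: lift over 0.014, turn back to 0, let down.
- pin_grip (a point): Top middle of the pin's black grip bar: 38 mm long along this point's x, 12 mm thick along its y, 26 mm tall below this point. Rises and turns with the pin; at pin_turn 0 its axes are the fixture's. The housing cheeks begin 33 mm under this point when the pin is down.
- carrier1: Plain steel carrier block 96 (x) x 36 (y) x 18 (z) mm, about 0.44 kg, with two little circuit boards on top and a captive screw standing in its middle. Origin: centre of the underside. All carriers are alike; absent ones are not given.
- carrier2: Plain steel carrier block 96 (x) x 36 (y) x 18 (z) mm, about 0.44 kg, with two little circuit boards on top and a captive screw standing in its middle. Origin: centre of the underside. All carriers are alike; absent ones are not given.
- carrier3: Plain steel carrier block 96 (x) x 36 (y) x 18 (z) mm, about 0.44 kg, with two little circuit boards on top and a captive screw standing in its middle. Origin: centre of the underside. All carriers are alike; absent ones are not given.
- screw1 (a joint): Turn of carrier 1's captive screw in rad, clockwise from above positive, 0 at the start, stop at 6.2. It sinks 0.95 mm per rad. Friction torque about 0.035 N m; turn the driver back about 0.2 rad to unload the flats before lifting it off, or it drags the carrier up.
- screw2 (a joint): Turn of carrier 2's captive screw in rad, clockwise from above positive, 0 at the start, stop at 6.2. It sinks 0.95 mm per rad. Friction torque about 0.035 N m; turn the driver back about 0.2 rad to unload the flats before lifting it off, or it drags the carrier up.
- screw3 (a joint): Turn of carrier 3's captive screw in rad, clockwise from above positive, 0 at the start, stop at 6.2. It sinks 0.95 mm per rad. Friction torque about 0.035 N m; turn the driver back about 0.2 rad to unload the flats before lifting it off, or it drags the carrier up.
- screw1_head (a point): Top middle of carrier 1's square screw head, 42 mm above the carrier's underside at the start. Head 14 mm square and 14 mm tall, the upper 5 mm tapering to 7 mm square; its flats lie along this point's x and y, which turn with the screw.
- screw2_head (a point): Top middle of carrier 2's square screw head, 42 mm above the carrier's underside at the start. Head 14 mm square and 14 mm tall, the upper 5 mm tapering to 7 mm square; its flats lie along this point's x and y, which turn with the screw.
- screw3_head (a point): Top middle of carrier 3's square screw head, 42 mm above the carrier's underside at the start. Head 14 mm square and 14 mm tall, the upper 5 mm tapering to 7 mm square; its flats lie along this point's x and y, which turn with the screw.
- driver: Socket driver, 115 mm tall, 0.14 kg, standing upright, socket down, in its stand. Origin: centre of the socket's mouth (lowest point); z up along the tool. Square socket 16.5 mm inside, 21.5 mm outside, 11 mm deep; round shaft from 17 to 45 mm, centre of mass 58 mm up; square black handle 24 x 24 mm from 45 to 115 mm. Handle flats and socket flats lie along the body's x and y.
- stand_well (a point): Centre of the floor of the driver stand's well, 6 mm above the bench: 30 x 30 mm square, open at the top, walls 26 mm high and 5 mm thick, along this point's x and y (the socket fits at any turn). The stand is fixed to the bench.
- platter: Loose steel disc with a hole, 95 mm across. Not part of the job: leave it alone.
- dish: Small white dish, 80 mm across. Not part of the job: leave it alone.
- dropper: Amber bottle 36 mm across, 85 mm tall. Not part of the job: leave it alone.
- spanner: Spanner 140 mm long. Not part of the job: leave it alone.
- small_driver: Small screwdriver 150 mm long. Not part of the job: leave it alone.
There are look-alikes about, which are no part of the job. What is shaped like the carrier2 but blue or red is not meant.

How it is judged:
On the way, in this order (a step that is already met when the one before it is completed fails the run):
1. the pin stands by itself in its rest notch, let go (value of joint pin above 0.009 m and value of joint pin_turn above 0.95 rad and contact force between the fingers and pin below 0.1 N), for 0.3 s.
2. the tray is drawn out (over 90 mm) with the pin still out (value of joint tray above 0.09 m and value of joint pin above 0.008 m), for 0.2 s.
3. every carrier lies flat in a bay (within 6 mm) ((distance between carrier1 and bay1 below 0.006 m or distance between carrier1 and bay2 below 0.006 m or distance between carrier1 and bay3 below 0.006 m) and angle between each of carrier1, carrier2, carrier3's own z axis and vertical below 0.06 rad and (distance between carrier2 and bay1 below 0.006 m or distance between carrier2 and bay2 below 0.006 m or distance between carrier2 and bay3 below 0.006 m) and (distance between carrier3 and bay1 below 0.006 m or distance between carrier3 and bay2 below 0.006 m or distance between carrier3 and bay3 below 0.006 m)), for 0.3 s.
4. every screw has been turned half a turn (2.8 rad or more) (value of joint each of screw1, screw2, screw3 above 2.8 rad), for 0.2 s.
5. the driver stands upright in its stand (distance between driver and stand_well below 0.01 m and angle between driver's own z axis and vertical below 0.12 rad), for 0.3 s.
6. the tray is pushed back in (value of joint tray below 0.004 m), for 0.2 s.
At the end, for the whole second after the job is handed in: Carriers flat and still in bays (within 6 mm, 0.06 rad), their screws turned 2.8 rad or more; driver upright (0.12 rad) in its stand within 10 mm of the well's centre; tray in (under 4 mm); pin down (under 3 mm) (all of step 3 and all of step 4 and all of step 5 and linear speed of each of carrier1, carrier2, carrier3 below 0.03 m/s and value of joint tray below 0.004 m and value of joint pin below 0.003 m); the robot touches nothing.
It fails at once if screw 1 is turned while the driver is over 0.17 rad out of square or over 5 mm off its axis (velocity of joint screw1 above 0.5 rad/s and (angle between the z axis of driver and the z axis of screw1_head, either way round above 0.17 rad or horizontal distance between driver and screw1_head above 0.005 m)).
It fails at once if screw 2 is turned while the driver is over 0.17 rad out of square or over 5 mm off its axis (velocity of joint screw2 above 0.5 rad/s and (angle between the z axis of driver and the z axis of screw2_head, either way round above 0.17 rad or horizontal distance between driver and screw2_head above 0.005 m)).
It fails at once if screw 3 is turned while the driver is over 0.17 rad out of square or over 5 mm off its axis (velocity of joint screw3 above 0.5 rad/s and (angle between the z axis of driver and the z axis of screw3_head, either way round above 0.17 rad or horizontal distance between driver and screw3_head above 0.005 m)).
It fails at once if a bystander is moved over 30 mm (distance of any of platter, dish, dropper, spanner, small_driver from where it was at the start of the episode above 0.03 m).
Of carrier1, carrier2, carrier3 only 2 to 3 are there at a start; the rules pass over those that are not, and their reading is None.
At some moment in a run one of carrier1, carrier2, carrier3 may be knocked a few centimetres aside while the robot is not near it.
It also fails if it takes over 210 s, if anything falls off the work surface, if the arm or the gripper's body presses on something with over 40 N, if the wrist force passes 120 N, or if a joint passes its speed limit or range.

## Working session

There is one attempt and no reset: what is moved stays moved. The work goes in short steps, Python scripts to look and compute and a tool call to move; the robot and the scene stay as the last step left them, time stands still between calls to the robot, and variables do not carry over. Pictures are saved under pics/ and viewed, about 12 in all and at most 16, crops included, and the job is handed in when it is done.

Besides the shell and the picture viewer there is one more tool, called after "Emit:" as name([rows], argument=value, ...), one row to a line, values as JSON. move_arm: Moves the arm, as the interface text tells. Its arguments: {"type":"object","properties":{"increments":{"type":"array","items":{"type":"object","properties":{"offset":{"type":"array","items":{"type":"number"}},"yaw":{"type":"number"},"jaw":{"type":"number"}}}},"squeeze":{"type":"number"}},"required":["increments"]}

```bash
mkdir -p pics
cat > h.py <<'E'
import numpy as np, cv2, json
from workcell import manip
from scipy.spatial.transform import Rotation as Rn
def ray(c,px):
    K=np.array(c["intrinsics"]);D=np.array(c["D"],float)
    u=cv2.undistortPoints(np.array([[px]],float),K,D)[0,0]
    R=np.array(c["R"]);t=np.array(c["t"])
    return -R.T@t, R.T@np.array([u[0],u[1],1.0])
def at_z(c,px,z):
    o,d=ray(c,px); return o+d*(z-o[2])/d[2]
def proj(c,X):
    R=np.array(c["R"]);K=np.array(c["intrinsics"]);D=np.array(c["D"],float)
    return cv2.projectPoints(np.atleast_2d(np.array(X,float)),cv2.Rodrigues(R)[0],np.array(c["t"],float),K,D)[0][:,0]
def cloud(c):
    d=c["depth"];h,w=d.shape
    vv,uu=np.mgrid[:h,:w]
    K=np.array(c["intrinsics"]);D=np.array(c["D"],float)
    u=cv2.undistortPoints(np.stack([uu,vv],-1).reshape(-1,1,2).astype(float),K,D).reshape(h,w,2)
    P=np.dstack([u,np.ones((h,w))])*d[...,None]
    X=(P-np.array(c["t"]))@np.array(c["R"])
    X[d==0]=np.nan
    return X
def save(c,name,crop=None,s=1):
    im=c["pixels"][...,::-1]
    if crop: l,t,r,b=crop; im=im[t:b,l:r]
    cv2.imwrite("pics/"+name,cv2.resize(im,None,fx=s,fy=s,interpolation=cv2.INTER_CUBIC))
def obs():
    o=manip.get_obs();R=Rn.from_quat(o["ee_rot"]).as_matrix()
    return o,np.array(o["position"]),R
E
python3 - <<'E'
from h import *
print(manip.tcp_to_tips)
o,p,R=obs();print(o["clock"],p,R.round(3),o["grip_width"])
for n in ["top","side"]:
    c=manip.camera(n);save(c,n+"0.png",s=1.5)
    print(n,-np.array(c["R"]).T@np.array(c["t"]))
    for q in ["tray_handle","bay1","bay2","bay3","pin_grip","carrier1","screw1_head","driver","stand_well"]:
        print(q,[(np.round(r["centre"]).tolist(),round(r["confidence"],2)) for r in manip.spot_point(c,q)][:5])
E
```

```text
0.017
0.0 [ 0.22109476 -0.58422132  0.24752891] [[-0.935 -0.001  0.354]
 [-0.354  0.001 -0.935]
 [ 0.    -1.    -0.001]] 1.0012872968378899
top [0.41224849 0.00747481 1.1682987 ]
tray_handle [([271.0, 179.0], 0.56), ([156.0, 129.0], 0.39)]
bay1 [([243.0, 140.0], 0.73), ([304.0, 146.0], 0.71), ([269.0, 143.0], 0.63)]
bay2 [([243.0, 140.0], 0.73), ([304.0, 146.0], 0.71), ([269.0, 143.0], 0.63)]
bay3 [([243.0, 140.0], 0.73), ([304.0, 146.0], 0.71), ([269.0, 143.0], 0.63)]
pin_grip [([339.0, 152.0], 0.5)]
carrier1 [([167.0, 176.0], 0.96), ([116.0, 192.0], 0.96), ([157.0, 220.0], 0.89), ([169.0, 264.0], 0.72), ([346.0, 225.0], 0.68)]
screw1_head [([153.0, 217.0], 0.35)]
driver [([396.0, 169.0], 0.58)]
stand_well [([390.0, 169.0], 0.58)]
side [ 0.4942388  -0.74864068  0.69858767]
tray_handle [([267.0, 215.0], 0.63), ([201.0, 381.0], 0.5)]
bay1 [([310.0, 249.0], 0.74), ([264.0, 214.0], 0.66), ([306.0, 204.0], 0.65), ([311.0, 226.0], 0.56), ([194.0, 151.0], 0.33)]
bay2 [([310.0, 249.0], 0.74), ([264.0, 214.0], 0.66), ([306.0, 204.0], 0.65), ([311.0, 226.0], 0.56), ([194.0, 151.0], 0.33)]
bay3 [([310.0, 249.0], 0.74), ([264.0, 214.0], 0.66), ([306.0, 204.0], 0.65), ([311.0, 226.0], 0.56), ([194.0, 151.0], 0.33)]
pin_grip [([304.0, 256.0], 0.62), ([294.0, 354.0], 0.26)]
carrier1 [([194.0, 248.0], 0.92), ([247.0, 144.0], 0.81), ([218.0, 168.0], 0.79), ([258.0, 166.0], 0.77), ([184.0, 175.0], 0.57)]
screw1_head [([221.0, 152.0], 0.38)]
driver [([295.0, 353.0], 0.88), ([257.0, 153.0], 0.47)]
stand_well [([292.0, 350.0], 0.96)]
```

View pics/top0.png

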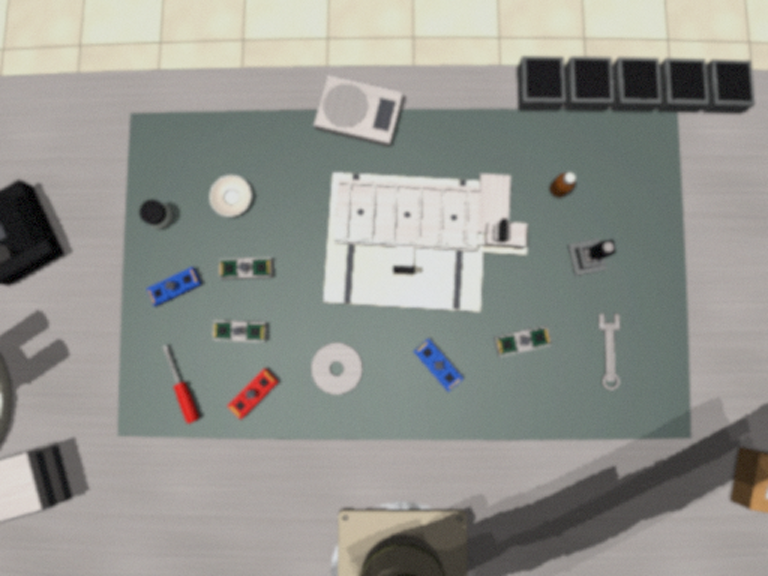

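View pics/side0.png

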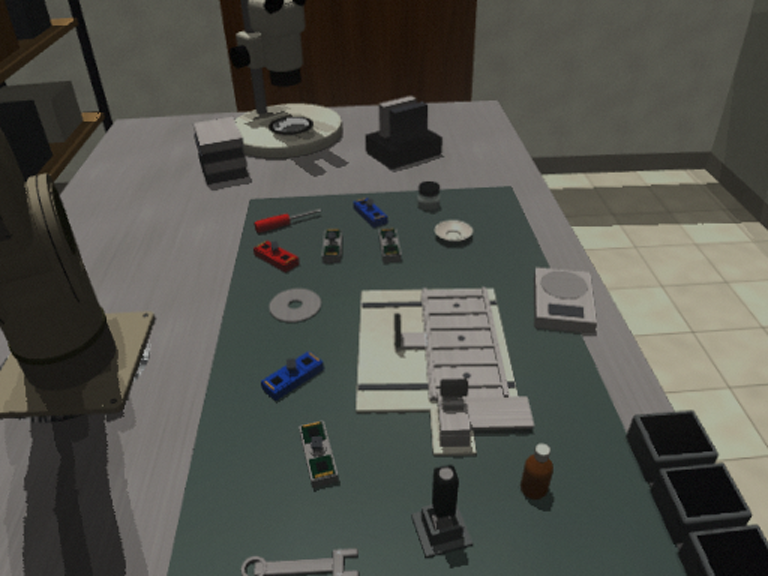

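The top view shows three steel carriers at (164,178), (160,220) and (349,227) px, with the bays' dark holes near (241,141), (271,143) and (303,145). The handle is at (269,180), the pin at (336,153) and the driver at about (400,168). The red and blue look-alikes are to be ignored. Next I take finer measurements.

Run:
```python
from h import *
from scipy.ndimage import label
ct=manip.camera("top");cs=manip.camera("side")
np.save("t0.npy",ct,allow_pickle=True);np.save("s0.npy",cs,allow_pickle=True)
X=cloud(ct);Xs=cloud(cs)
g=ct["pixels"].astype(int)
z=X[...,2]
b=(X[200:250,380:395]).reshape(-1,3);print("bench z top",np.nanmean(b[:,2]),np.nanstd(b[:,2]))
b=Xs[180:200,150:170].reshape(-1,3);print("bench z side",np.nanmean(b[:,2]),np.nanstd(b[:,2]), np.nanmean(b,0))
# carriers: elevated blobs
m=(z>0.010)&(z<0.06)
L,n=label(m)
for i in range(1,n+1):
    k=L==i
    if 80<k.sum()<1500:
        P=X[k];r=cv2.minAreaRect((P[:,:2]*1000).astype(np.float32))
        print(i,k.sum(),np.round(np.median(P,0),3),np.round(r[0],1),np.round(r[1],1),round(r[2],1),"col",g[k].mean(0).round())
def heights(X,c,px,w=4):
    u,v=int(round(px[0])),int(round(px[1]));return (X[v-w:v+w+1,u-w:u+w+1,2]*1000)
np.set_printoptions(linewidth=200,precision=0,suppress=True)
print("handle",heights(X,ct,(269,180),6)); print("pin",heights(X,ct,(336,153),8)); print("driver",heights(X,ct,(400,168),9))
A=cv2.resize(ct["pixels"][105:215,210:420,::-1],None,fx=3.5,fy=3.5,interpolation=cv2.INTER_CUBIC)[:, :735]
B=cv2.resize(cs["pixels"][185:375,230:370,::-1],None,fx=3,fy=3,interpolation=cv2.INTER_CUBIC)
cv2.imwrite("pics/a1.png",A);cv2.imwrite("pics/b1.png",B)
```

```text
bench z top -0.0005694891140548324 0.002236214189596367
bench z side 0.00026000420116273684 0.0013257186619648003 [0.25900407 0.19398387 0.00026   ]
4 307 [0.691 0.325 0.014] [687.3 321.5] [75.1 76. ] 26.2 col [207. 201. 189.]
7 120 [ 0.693 -0.283  0.047] [ 699.6 -290.6] [35.9 27.9] 56.2 col [83. 55. 32.]
16 1461 [0.603 0.7   0.047] [620.  736.2] [162.  128.4] 29.0 col [23. 22. 23.]
37 313 [0.649 0.453 0.047] [650.9 457.5] [46.5 46.9] 88.5 col [51. 52. 52.]
48 169 [ 0.568 -0.334  0.028] [ 573.1 -341.2] [40.6 39.6] 11.8 col [95. 95. 95.]
92 449 [0.552 0.287 0.018] [552.3 288.6] [36.6 93.8] 1.8 col [ 98. 106.  96.]
127 461 [0.517 0.421 0.018] [518.5 424.9] [39.  97.4] 25.4 col [ 58.  85. 147.]
281 453 [0.434 0.296 0.018] [435.3 299.1] [35.7 96. ] 0.2 col [107. 116. 104.]
283 470 [ 0.418 -0.216  0.018] [ 417.8 -217.5] [36.4 95.1] 12.6 col [102. 110.  99.]
286 479 [ 0.375 -0.064  0.018] [374.8 -64.4] [96.6 36. ] 40.9 col [ 67.  96. 161.]
288 290 [0.311 0.396 0.02 ] [337.3 406.9] [143.7  25. ] 21.2 col [170.  60.  56.]
290 247 [0.308 0.744 0.022] [304.2 748. ] [146.4  19.3] 2.0 col [92. 9
[... 3355 characters left out ...]
2.  -4.  -1.]
 [ 21.  24.  33.  61.  64.  72.  78.  91.  85.  85.  82.  81.  74.  -2.  -2.   1.  -2.   4.  -0.]
 [ 20.  22.  17.  53.  61.  66.  69.  62.  56.  57.  27.   5.  -1.   3.   3.  -2.  -1.  -1.  -1.]
 [ 21.  19.  26.  20.  23.  21.  22.  14.  23.  32.  29.  31.   3.  -2.   3.  -2.   2.  -1.  -2.]
 [ 21.  19.  15.  11.  11.   6.   8.  19.  32.  34.  28.  32.  -0.  -0.   1.  -1.   1.   0.  -3.]
 [  4.   4.   9.   4.  28.  31.  29.  32.  27.  29.  34.  31.  -1.  -1.   4.  -5.  -6.  -1.  -1.]
 [ 33.  33.  26.  29.  32.  33.  31.  31.  24.  13.   7.   7.   1.  -3.   0.   3.  -2.  -0.   0.]
 [ 31.  34.  28.  29.  28.  16.  13.   4.   5.   5.   3.   3.   7.   2.  -4.  -3.  -4.  -1.   2.]]
```

View pics/a1.png

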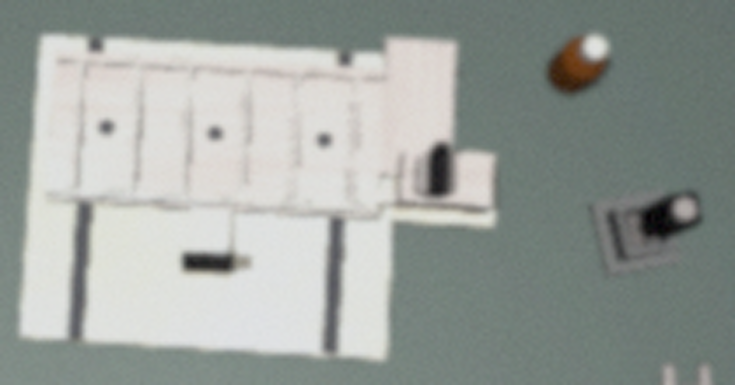

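View pics/b1.png

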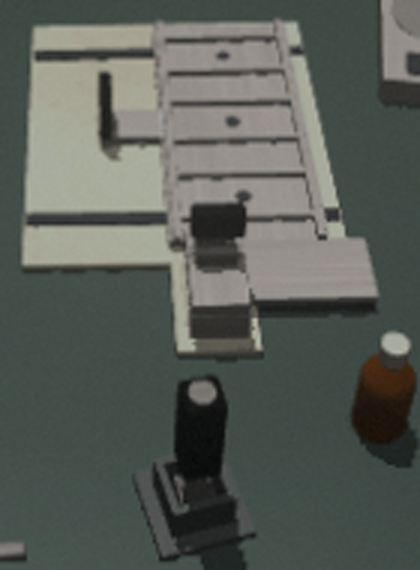

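Crops: the hole centres in the top crop are at (106,127), (215,133) and (324,140). In the side crop they are at (223,56), (232,121) and (243,196). The pin grip bar, driver and stand are clear in both, and the stand is tilted about 15°.

```bash
cat >> h.py <<'E'
def refine(c,px,w=4):
    g=c["pixels"].astype(float).mean(2);u0,v0=int(round(px[0])),int(round(px[1]))
    p=g[v0-w:v0+w+1,u0-w:u0+w+1];W=np.clip(np.median(p)-12-p,0,None)
    vv,uu=np.mgrid[v0-w:v0+w+1,u0-w:u0+w+1];yy=np.hypot(uu-px[0],vv-px[1])<w;W=W*yy
    return np.array([(W*uu).sum()/W.sum(),(W*vv).sum()/W.sum()])
E
python3 - <<'E'
from h import *
np.set_printoptions(precision=4,suppress=True)
ct=np.load("t0.npy",allow_pickle=True).item();cs=np.load("s0.npy",allow_pickle=True).item()
T=[((u+.5)/3.5-.5+210,(v+.5)/3.5-.5+105) for u,v in [(324,140),(215,133),(106,127)]]
S=[((u+.5)/3-.5+230,(v+.5)/3-.5+185) for u,v in [(243,196),(232,121),(223,56)]]
bt=np.array([at_z(ct,refine(ct,p,3),.016) for p in T]);bs=np.array([at_z(cs,refine(cs,p,3),.016) for p in S])
print(bt,"\n",bs)
for b in (bt,bs):
    d=b[2]-b[0];print("spacing",np.linalg.norm(d[:2])/2,"yaw",np.arctan2(-d[0],d[1]),"mid",b.mean(0))
X=cloud(ct);Xs=cloud(cs)
def blob(X,lo,hi,z0,z1,t=""):
    k=(X[...,2]>z0)&(X[...,2]<z1)&(X[...,0]>lo[0])&(X[...,0]<hi[0])&(X[...,1]>lo[1])&(X[...,1]<hi[1])
    P=X[k]; r=cv2.minAreaRect((P[:,:2]*1000).astype(np.float32))
    print(t,len(P),"mean",P.mean(0),"rect",np.round(r[0],1),np.round(r[1],1),round(r[2],1))
    return P
for n,x in (("top",X),("side",Xs)):
    blob(x,(.5,-.25),(.75,-.1),.083,.1,n+" pin")
    blob(x,(.45,-.1),(.65,.08),.047,.07,n+" handle")
    blob(x,(.5,-.4),(.65,-.28),.115,.13,n+" driver")
    blob(x,(.5,-.4),(.65,-.28),.027,.036,n+" stand")
    for nm,c in (("A",(.552,.2885)),("B",(.435,.299)),("C",(.418,-.2175))):
        P=blob(x,(c[0]-.065,c[1]-.065),(c[0]+.065,c[1]+.065),.013,.024,n+nm)
        blob(x,(c[0]-.03,c[1]-.03),(c[0]+.03,c[1]+.03),.034,.05,n+nm+" screw")
A=[ct["pixels"][int(v)-14:int(v)+14,int(u)-24:int(u)+24,::-1] for u,v in [(164,178),(160,220),(349,227)]]
B=[cs["pixels"][int(v)-22:int(v)+22,int(u)-24:int(u)+24,::-1] for u,v in [(259,162),(221,162),(213,302)]]
f=lambda L:np.hstack([cv2.resize(a,None,fx=5,fy=5,interpolation=cv2.INTER_CUBIC) for a in L])
cv2.imwrite("pics/c1.png",np.vstack([f(A),f(B)]))
E
```

```text
[[ 0.645  -0.0941  0.016 ]
 [ 0.6504 -0.0082  0.016 ]
 [ 0.6556  0.0776  0.016 ]] 
 [[ 0.646  -0.0955  0.016 ]
 [ 0.6517 -0.0088  0.016 ]
 [ 0.6571  0.0772  0.016 ]]
spacing 0.0860432217413817 yaw -0.06143338482706358 mid [ 0.6503 -0.0082  0.016 ]
spacing 0.08652691050048056 yaw -0.0641487106837646 mid [ 0.6516 -0.0091  0.016 ]
top pin 67 mean [ 0.6099 -0.1748  0.0876] rect [ 609.5 -175. ] [11.2 34.6] 89.3
top handle 60 mean [ 0.5451 -0.0022  0.054 ] rect [545.6  -2.2] [37.8 10. ] 85.0
top driver 92 mean [ 0.5741 -0.341   0.1199] rect [ 574.7 -341.8] [23.7 24.1] 6.9
top stand 81 mean [ 0.5711 -0.3365  0.0308] rect [ 573.3 -341.1] [40.5 39.2] 13.1
topA 400 mean [0.5517 0.2881 0.0176] rect [552.3 288.6] [36.6 93.8] 1.8
topA screw 25 mean [0.5519 0.2895 0.0387] rect [552.  289.1] [11.8 14.6] 63.7
topB 410 mean [0.435  0.2979 0.0177] rect [435.3 298.9] [35.7 95.5] 0.2
topB screw 26 mean [0.4343 0.2987 0.0392] rect [434.7 299.1] [12.6 12.9] 17.9
topC 426 mean [ 0.4178 -0.2172  0.0178] rect [ 417.9 -217.5] [36.3 95.2] 12.4
topC screw 28 mean [ 0.4182 -0.2161  0.0379] rect [ 418.3 -216.4] [14.  10.7] 89.9
side pin 124 mean [ 0.6101 -0.1772  0.0894] rect [ 610.4 -175.4] [14.3 37.6] 89.7
side handle 57 mean [ 0.546  -0.0077  0.0546] rect [545.4  -5.1] [41.7  9.8] 86.0
side driver 193 mean [ 0.5746 -0.3478  0.1211] rect [ 575.2 -346.2] [24.7 23.2] 10.6
side stand 224 mean [ 0.5724 -0.3518  0.032 ] rect [ 574.6 -343.8] [41.  42.1] 12.3
sideA 179 mean [0.5528 0.277  0.0184] rect [553.3 287.7] [ 33.9 103.2] 0.9
sideA screw 18 mean [0.5515 0.284  0.0396] rect [551.8 284.8] [12.4 11.4] 43.0
sideB 195 mean [0.4386 0.2875 0.0183] rect [437.2 294.8] [97.5 36. ] 89.5
sideB screw 18 mean [0.4382 0.2923 0.0382] rect [438.1 293.6] [14.  12.2] 89.3
sideC 632 mean [ 0.421  -0.2249  0.0194] rect [ 420.  -219.8] [36.6 99.1] 12.4
sideC screw 47 mean [ 0.4207 -0.2223  0.04  ] rect [ 420.1 -220.3] [13.7 14.3] 87.2
```

View pics/c1.png

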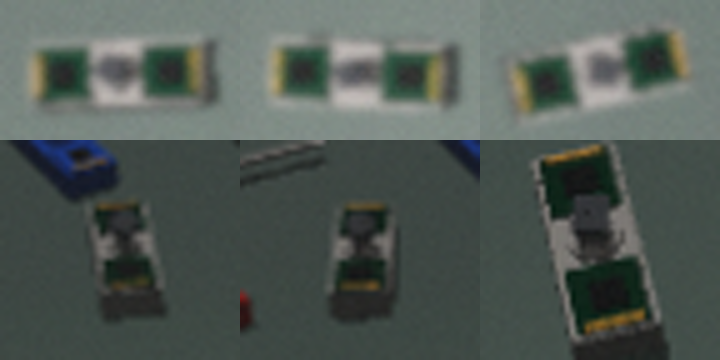

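```bash
cat > plan.py <<'E'
from h import *
import sys
# waypoints: x y z ang (deg of tool z in world), from current pose; each printed as its own call offset/yaw
def ang(R): return np.degrees(np.arctan2(R[1,2],R[0,2]))
o,p,R=obs()
print("t",round(o["clock"],2),"p",p.round(4),"ang",round(ang(R),2),"tilt",np.round(R[:2,1],3),"q7",np.round(o["joint_pos"][6],2),"F",np.round(o["ft_force"],1),"w",round(o["grip_width"],3))
for w in sys.argv[1:]:
    v=[float(a) for a in w.split(",")]
    d=R.T@(np.array(v[:3])-p); a0=ang(R)
    dy=-((v[3]-a0+180)%360-180)
    print("offset",d.round(4).tolist(),"yaw",round(dy,1),"rows>=",round(max(np.linalg.norm(d)/.0417,abs(dy)/7.16),1))
    p=np.array(v[:3]);th=np.radians(v[3])
    R=np.array([[-np.sin(th)*-1*-1*-1,0,np.cos(th)],[-np.cos(th),0,np.sin(th)],[0,-1,0]])
    R[:,0]=np.cross(R[:,1],R[:,2])
E
python3 plan.py .415,-.38,.22,-81 .610,-.176,.2,-93.6 .610,-.176,.083,-93.6
```

```text
t 1.1 p [ 0.2212 -0.5846  0.2483] ang -69.27 tilt [ 0. -0.] q7 -0.09 F [-0.6  0.2  0.8] w 0.997
offset [-0.2536, 0.0283, -0.1227] yaw 11.7 rows>= 6.8
offset [-0.2245, 0.02, -0.171] yaw 12.6 rows>= 6.8
offset [0.0, 0.117, 0.0] yaw -0.0 rows>= 2.8
```

Emit:
move_arm([
  {"offset": [-0.2536,0.0283,-0.1227],"yaw": 11.7,"jaw": 100},
  {"offset": [-0.2536,0.0283,-0.1227],"yaw": 11.7,"jaw": 100},
  {"offset": [-0.2536,0.0283,-0.1227],"yaw": 11.7,"jaw": 100},
  {"offset": [-0.2536,0.0283,-0.1227],"yaw": 11.7,"jaw": 100},
  {"offset": [-0.2536,0.0283,-0.1227],"yaw": 11.7,"jaw": 100},
  {"offset": [-0.2536,0.0283,-0.1227],"yaw": 11.7,"jaw": 100},
  {"offset": [-0.2536,0.0283,-0.1227],"yaw": 11.7,"jaw": 100},
  {"offset": [-0.2536,0.0283,-0.1227],"yaw": 11.7,"jaw": 100},
  {"offset": [-0.2536,0.0283,-0.1227],"yaw": 11.7,"jaw": 100},
])

```text
clock: 1.85
position: [0.4166, -0.3781, 0.22]
ee_rot: [-0.057, 0.705, -0.705, 0.057]
ft_force: [-1.1, 0.1, -0.2]
grip_width: 0.611
```

Emit:
move_arm([
  {"offset": [-0.2245,0.02,-0.171],"yaw": 12.6,"jaw": 140},
  {"offset": [-0.2245,0.02,-0.171],"yaw": 12.6,"jaw": 140},
  {"offset": [-0.2245,0.02,-0.171],"yaw": 12.6,"jaw": 140},
  {"offset": [-0.2245,0.02,-0.171],"yaw": 12.6,"jaw": 140},
  {"offset": [-0.2245,0.02,-0.171],"yaw": 12.6,"jaw": 140},
  {"offset": [-0.2245,0.02,-0.171],"yaw": 12.6,"jaw": 140},
  {"offset": [-0.2245,0.02,-0.171],"yaw": 12.6,"jaw": 140},
  {"offset": [-0.2245,0.02,-0.171],"yaw": 12.6,"jaw": 140},
  {"offset": [-0.2245,0.02,-0.171],"yaw": 12.6,"jaw": 140},
])

```text
clock: 2.6
position: [0.6113, -0.1719, 0.1995]
ee_rot: [0.019, 0.707, -0.706, -0.02]
ft_force: [-1.3, -1.1, 0.3]
grip_width: 0.451
```

```bash
python3 plan.py .610,-.176,.080,-93.6
```

```text
t 2.6 p [ 0.6113 -0.1719  0.1995] ang -93.16 tilt [-0.     0.001] q7 -1.51 F [-1.3 -1.1  0.3] w 0.451
offset [0.001, 0.1195, 0.0043] yaw 0.4 rows>= 2.9
```

Emit:
move_arm([
  {"offset": [0.001,0.06,0.0043],"yaw": 0.4,"jaw": 140},
  {"offset": [0.001,0.1,0.0043],"yaw": 0.4,"jaw": 140},
  {"offset": [0.001,0.1195,0.0043],"yaw": 0.4,"jaw": 140},
  {"offset": [0.001,0.1195,0.0043],"yaw": 0.4,"jaw": 140},
  {"offset": [0.001,0.1195,0.0043],"yaw": 0.4,"jaw": 255},
  {"offset": [0.001,0.1195,0.0043],"yaw": 0.4,"jaw": 255},
  {"offset": [0.001,0.1195,0.0043],"yaw": 0.4,"jaw": 255},
  {"offset": [0.001,0.1195,0.0043],"yaw": 0.4,"jaw": 255},
  {"offset": [0.001,0.1195,0.0043],"yaw": 0.4,"jaw": 255},
  {"offset": [0.001,0.1195,0.0043],"yaw": 0.4,"jaw": 255},
], squeeze=60)

```text
clock: 3.43
position: [0.6107, -0.1746, 0.0824]
ee_rot: [0.022, 0.708, -0.706, -0.021]
ft_force: [-2.0, 6.3, -6.3]
grip_width: 0.126
```

```bash
python3 plan.py .610,-.176,.0965,-93.6
```

```text
t 3.43 p [ 0.6107 -0.1746  0.0824] ang -93.5 tilt [0.001 0.002] q7 -1.54 F [-2.   6.3 -6.3] w 0.126
offset [0.0006, -0.0141, 0.0014] yaw 0.1 rows>= 0.3
```

Emit:
move_arm([
  {"offset": [0,-0.008,0],"yaw": 0,"jaw": 255},
  {"offset": [0,-0.0155,0],"yaw": 0,"jaw": 255},
  {"offset": [0,-0.0155,0],"yaw": 0,"jaw": 255},
  {"offset": [0,-0.0155,0],"yaw": 0,"jaw": 255},
])

```text
clock: 3.77
position: [0.6107, -0.1745, 0.0989]
ee_rot: [0.022, 0.708, -0.706, -0.021]
ft_force: [-0.8, 2.7, -9.8]
grip_width: 0.124
```

```bash
python3 plan.py
python3 - <<'E'
from h import *
c=manip.camera("side");save(c,"s2.png",(260,200,390,330),3)
E
```

```text
t 3.77 p [ 0.6107 -0.1745  0.0989] ang -93.5 tilt [0.002 0.003] q7 -1.54 F [-0.8  2.7 -9.8] w 0.124
```

View pics/s2.png

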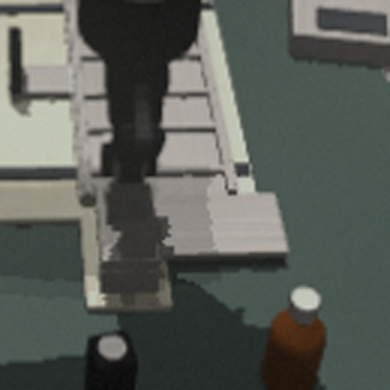

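The side view shows the fingers holding the grip bar. The force of about 9.8 N down says the pin is near its top. Now I turn it counter-clockwise.

Emit:
move_arm([
  {"offset": [0,0,0],"yaw": -7,"jaw": 255},
  {"offset": [0,0,0],"yaw": -14,"jaw": 255},
  {"offset": [0,0,0],"yaw": -21,"jaw": 255},
  {"offset": [0,0,0],"yaw": -28,"jaw": 255},
  {"offset": [0,0,0],"yaw": -35,"jaw": 255},
  {"offset": [0,0,0],"yaw": -42,"jaw": 255},
  {"offset": [0,0,0],"yaw": -49,"jaw": 255},
  {"offset": [0,0,0],"yaw": -56,"jaw": 255},
  {"offset": [0,0,0],"yaw": -63,"jaw": 255},
  {"offset": [0,0,0],"yaw": -69,"jaw": 255},
])

```text
clock: 4.65
position: [0.611, -0.1749, 0.0987]
ee_rot: [-0.383, 0.594, -0.593, 0.385]
ft_force: [0.9, 3.0, -10.3]
grip_width: 0.122
```

```bash
python3 plan.py .6107,-.1745,.0989,-24; python3 -c "
from h import *
o=manip.get_obs();print(o['torque'])"
```

```text
t 4.65 p [ 0.611  -0.1749  0.0987] ang -24.18 tilt [0.003 0.002] q7 -0.41 F [  0.9   3.  -10.3] w 0.122
offset [-0.0003, -0.0002, -0.0005] yaw -0.2 rows>= 0.0
[ 0.44361339 -0.11046441 -0.41439428]
```

Emit:
move_arm([
  {"offset": [0,0.003,0],"yaw": 0,"jaw": 255},
  {"offset": [0,0.006,0],"yaw": 0,"jaw": 255},
  {"offset": [0,0.006,0],"yaw": 0,"jaw": 255},
  {"offset": [0,0.006,0],"yaw": 0,"jaw": 120},
  {"offset": [0,0.006,0],"yaw": 0,"jaw": 120},
  {"offset": [0,0.006,0],"yaw": 0,"jaw": 120},
  {"offset": [0,0.006,0],"yaw": 0,"jaw": 120},
  {"offset": [0,-0.04,0],"yaw": 0,"jaw": 120},
  {"offset": [0,-0.08,0],"yaw": 0,"jaw": 120},
  {"offset": [0,-0.09,0],"yaw": 0,"jaw": 120},
])

```text
clock: 5.48
position: [0.6133, -0.1755, 0.1955]
ee_rot: [0.381, -0.592, 0.596, -0.387]
ft_force: [0.4, -0.0, 0.8]
grip_width: 0.529
```

```bash
python3 plan.py .546,-.002,.19,-3.6 .546,-.002,.055,-3.6
python3 - <<'E'
from h import *
c=manip.camera("side");X=cloud(c)
k=(X[...,2]>.075)&(X[...,2]<.112)&(X[...,0]>.57)&(X[...,0]<.65)&(X[...,1]>-.21)&(X[...,1]<-.14)
P=X[k];T=P[P[:,2]>np.percentile(P[:,2],95)-.006];r=cv2.minAreaRect((T[:,:2]*1000).astype(np.float32));print(np.percentile(P[:,2],[50,90,97]),r)
E
```

```text
t 5.48 p [ 0.6133 -0.1755  0.1955] ang -24.22 tilt [0.011 0.   ] q7 -0.38 F [ 0.4 -0.   0.8] w 0.529
offset [-0.1306, 0.0048, -0.1326] yaw -20.6 rows>= 4.5
offset [0.0, 0.135, 0.0] yaw -0.0 rows>= 3.2
[0.10084555 0.1037701  0.10442367] ((610.5324096679688, -175.52378845214844), (38.5296745300293, 12.240856170654297), 64.88133239746094)
```

Emit:
move_arm([
  {"offset": [-0.1306,0.0048,-0.1326],"yaw": -20.6,"jaw": 160},
  {"offset": [-0.1306,0.0048,-0.1326],"yaw": -20.6,"jaw": 160},
  {"offset": [-0.1306,0.0048,-0.1326],"yaw": -20.6,"jaw": 160},
  {"offset": [-0.1306,0.0048,-0.1326],"yaw": -20.6,"jaw": 160},
  {"offset": [-0.1306,0.0048,-0.1326],"yaw": -20.6,"jaw": 160},
  {"offset": [-0.1306,0.0048,-0.1326],"yaw": -20.6,"jaw": 160},
  {"offset": [-0.1306,0.0048,-0.1326],"yaw": -20.6,"jaw": 160},
])

```text
clock: 6.12
position: [0.5468, -0.0015, 0.1911]
ee_rot: [0.481, -0.511, 0.519, -0.488]
ft_force: [0.1, -1.7, -0.1]
grip_width: 0.372
```

Emit:
move_arm([
  {"offset": [0,0.07,0],"yaw": 0,"jaw": 160},
  {"offset": [0,0.12,0],"yaw": 0,"jaw": 160},
  {"offset": [0,0.145,0],"yaw": 0,"jaw": 160},
  {"offset": [0,0.145,0],"yaw": 0,"jaw": 160},
  {"offset": [0,0.145,0],"yaw": 0,"jaw": 255},
  {"offset": [0,0.145,0],"yaw": 0,"jaw": 255},
  {"offset": [0,0.145,0],"yaw": 0,"jaw": 255},
  {"offset": [0,0.145,0],"yaw": 0,"jaw": 255},
])

```text
clock: 6.78
position: [0.5467, -0.003, 0.045]
ee_rot: [0.482, -0.513, 0.518, -0.486]
ft_force: [-3.6, -1.1, -25.8]
grip_width: 0.106
```

```bash
python3 plan.py
```

```text
t 6.78 p [ 0.5467 -0.003   0.045 ] ang -3.62 tilt [ 0.009 -0.002] q7 -0.4 F [ -3.6  -1.1 -25.8] w 0.106
```

Emit:
move_arm([
  {"offset": [0,0,-0.015],"yaw": 0,"jaw": 255},
  {"offset": [0,0,-0.035],"yaw": 0,"jaw": 255},
  {"offset": [0,0,-0.055],"yaw": 0,"jaw": 255},
  {"offset": [0,0,-0.075],"yaw": 0,"jaw": 255},
  {"offset": [0,0,-0.09],"yaw": 0,"jaw": 255},
  {"offset": [0,0,-0.1],"yaw": 0,"jaw": 255},
  {"offset": [0,0,-0.101],"yaw": 0,"jaw": 255},
  {"offset": [0,0,-0.101],"yaw": 0,"jaw": 255},
  {"offset": [0,0,-0.101],"yaw": 0,"jaw": 255},
])

```text
clock: 7.53
position: [0.4467, 0.0031, 0.0449]
ee_rot: [0.482, -0.512, 0.519, -0.486]
ft_force: [0.4, 0.6, -11.2]
grip_width: 0.103
```

```bash
python3 plan.py
```

```text
t 7.53 p [0.4467 0.0031 0.0449] ang -3.64 tilt [ 0.011 -0.003] q7 -0.36 F [  0.4   0.6 -11.2] w 0.103
```

Emit:
move_arm([
  {"offset": [0,0,0],"yaw": 0,"jaw": 150},
  {"offset": [0,0,0],"yaw": 0,"jaw": 150},
  {"offset": [0,0,0],"yaw": 0,"jaw": 150},
  {"offset": [0,-0.04,0],"yaw": 0,"jaw": 150},
  {"offset": [0,-0.08,0],"yaw": 0,"jaw": 100},
  {"offset": [0,-0.12,0],"yaw": 0,"jaw": 100},
  {"offset": [0,-0.16,-0.03],"yaw": 0,"jaw": 60},
  {"offset": [0,-0.16,-0.05],"yaw": 0,"jaw": 60},
])

```text
clock: 8.2
position: [0.3979, 0.0079, 0.2101]
ee_rot: [0.48, -0.51, 0.521, -0.489]
ft_force: [1.1, -0.2, 0.3]
grip_width: 0.766
```

```bash
cat > scan.py <<'E'
from h import *
import sys
np.set_printoptions(precision=4,suppress=True)
ct=manip.camera("top");cs=manip.camera("side")
X=cloud(ct);Xs=cloud(cs)
B={"A":(.552,.288),"B":(.435,.298),"C":(.418,-.217)}
for n in sys.argv[1] if len(sys.argv)>1 else "":
    c=B[n]
    for nm,x in (("top",X),("side",Xs)):
        k=(x[...,2]>.011)&(x[...,2]<.025)&(np.abs(x[...,0]-c[0])<.08)&(np.abs(x[...,1]-c[1])<.08)
        P=x[k]
        if len(P)<50: print(n,nm,"few");continue
        r=cv2.minAreaRect((P[:,:2]*1000).astype(np.float32));print(n,nm,len(P),np.round(r[0],1),np.round(r[1],1),round(r[2],1))
bays={1:(.546,-.0882),2:(.5513,-.0024),3:(.5567,.0834)}
for i,b in bays.items():
    out=[]
    for c in (ct,cs):
        px=proj(c,[*b,.016])[0]
        try: out.append(at_z(c,refine(c,refine(c,px,3),3),.016)[:2])
        except Exception as e: out.append(None)
    print("bay",i,out)
np.save("t1.npy",ct,allow_pickle=True);np.save("s1.npy",cs,allow_pickle=True)
E
python3 scan.py ABC; python3 plan.py .5525,.288,.15,1.5 .5525,.288,.026,1.5
```

```text
A top 411 [552.1 288.9] [36.4 94.3] 1.9
A side 182 [553.3 286.7] [ 34.2 101.8] 1.0
B top 448 [404.1 292.7] [ 98.4 107. ] 0.4
B side 234 [406.6 289.4] [116.   98.9] 87.9
C top 471 [ 454.7 -204.5] [124.7  98.1] 19.7
C side 668 [ 452.5 -203.4] [107.2 116.1] 12.4
bay 1 [array([ 0.5452, -0.0879]), array([ 0.5465, -0.0887])]
bay 2 [array([ 0.5506, -0.002 ]), array([ 0.5517, -0.0028])]
bay 3 [array([0.5559, 0.0837]), array([0.5569, 0.0833])]
t 8.3 p [0.3947 0.0068 0.2072] ang -3.63 tilt [ 0.016 -0.007] q7 -0.07 F [-0.1 -1.4 -1. ] w 0.767
offset [-0.2909, 0.0579, 0.1388] yaw -5.1 rows>= 7.9
offset [0.0, 0.124, 0.0] yaw -0.0 rows>= 3.0
```

Emit:
move_arm([
  {"offset": [-0.2909,0.0579,0.1388],"yaw": -5.1,"jaw": 60},
  {"offset": [-0.2909,0.0579,0.1388],"yaw": -5.1,"jaw": 60},
  {"offset": [-0.2909,0.0579,0.1388],"yaw": -5.1,"jaw": 60},
  {"offset": [-0.2909,0.0579,0.1388],"yaw": -5.1,"jaw": 60},
  {"offset": [-0.2909,0.0579,0.1388],"yaw": -5.1,"jaw": 60},
  {"offset": [-0.2909,0.0579,0.1388],"yaw": -5.1,"jaw": 60},
  {"offset": [-0.2909,0.0579,0.1388],"yaw": -5.1,"jaw": 60},
  {"offset": [-0.2909,0.0579,0.1388],"yaw": -5.1,"jaw": 60},
  {"offset": [-0.2909,0.0579,0.1388],"yaw": -5.1,"jaw": 60},
  {"offset": [-0.2909,0.0579,0.1388],"yaw": -5.1,"jaw": 60},
])

```text
clock: 9.13
position: [0.5522, 0.2905, 0.1486]
ee_rot: [-0.505, 0.488, -0.497, 0.509]
ft_force: [-0.8, 0.3, 0.6]
grip_width: 0.767
```

```bash
python3 plan.py .5525,.2883,.024,1.7
```

```text
t 9.13 p [0.5522 0.2905 0.1486] ang 1.63 tilt [ 0.014 -0.005] q7 -0.84 F [-0.8  0.3  0.6] w 0.767
offset [0.0016, 0.1246, -0.0014] yaw -0.1 rows>= 3.0
```

Emit:
move_arm([
  {"offset": [0.0016,0.04,-0.0014],"yaw": 0,"jaw": 60},
  {"offset": [0.0016,0.08,-0.0014],"yaw": 0,"jaw": 60},
  {"offset": [0.0016,0.11,-0.0014],"yaw": 0,"jaw": 60},
  {"offset": [0.0016,0.1246,-0.0014],"yaw": 0,"jaw": 60},
  {"offset": [0.0016,0.1246,-0.0014],"yaw": 0,"jaw": 60},
  {"offset": [0.0016,0.1246,-0.0014],"yaw": 0,"jaw": 255},
  {"offset": [0.0016,0.1246,-0.0014],"yaw": 0,"jaw": 255},
  {"offset": [0.0016,0.1246,-0.0014],"yaw": 0,"jaw": 255},
  {"offset": [0.0016,0.1246,-0.0014],"yaw": 0,"jaw": 255},
  {"offset": [0.0016,0.1246,-0.0014],"yaw": 0,"jaw": 255},
], squeeze=50)

```text
clock: 9.97
position: [0.554, 0.289, 0.0269]
ee_rot: [-0.504, 0.488, -0.498, 0.51]
ft_force: [-1.2, -1.8, 6.5]
grip_width: 0.4
```

Emit:
move_arm([
  {"offset": [0,-0.03,0],"yaw": 0,"jaw": 255},
  {"offset": [0,-0.07,0],"yaw": 0,"jaw": 255},
  {"offset": [0,-0.09,0],"yaw": 0,"jaw": 255},
  {"offset": [0,-0.09,0],"yaw": 0,"jaw": 255},
])

```text
clock: 10.3
position: [0.5546, 0.2914, 0.1237]
ee_rot: [-0.5, 0.486, -0.499, 0.513]
ft_force: [1.3, 0.1, -4.4]
grip_width: 0.4
```

```bash
python3 plan.py .5565,.0835,.12,86.4
python3 - <<'E'
from h import *
c=manip.camera("side");px=proj(c,obs()[1])[0];print(px)
u,v=px.astype(int);save(c,"s3.png",(u-50,v-40,u+50,v+40),5)
E
```

```text
t 10.3 p [0.5546 0.2914 0.1237] ang 1.62 tilt [0.026 0.001] q7 -0.86 F [ 1.3  0.1 -4.4] w 0.4
offset [0.2079, 0.0036, -0.0041] yaw -84.8 rows>= 11.8
[258.8543758  130.79277467]
```

View pics/s3.png

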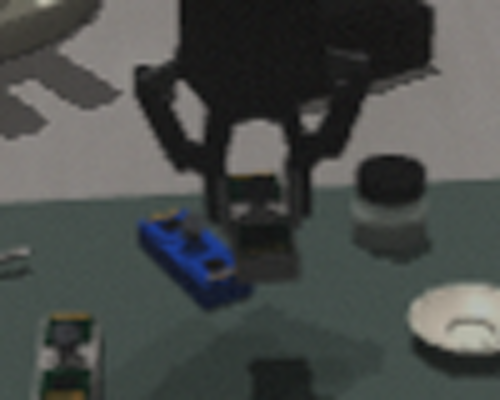

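The side view shows carrier A level between the pads. I carry it to bay 3.

```bash
python3 plan.py .556,.19,.13,44 .556,.0835,.085,86.4
```

```text
t 10.35 p [0.5538 0.2903 0.1206] ang 1.6 tilt [ 0.023 -0.001] q7 -0.86 F [-0.1 -0.5 -4.6] w 0.399
offset [0.1003, -0.0092, -0.0004] yaw -42.4 rows>= 5.9
offset [0.0766, 0.045, -0.074] yaw -42.4 rows>= 5.9
```

Emit:
move_arm([
  {"offset": [0.017,-0.0092,0],"yaw": -7.1,"jaw": 255},
  {"offset": [0.034,-0.0092,0],"yaw": -14.2,"jaw": 255},
  {"offset": [0.051,-0.0092,0],"yaw": -21.3,"jaw": 255},
  {"offset": [0.068,-0.0092,0],"yaw": -28.4,"jaw": 255},
  {"offset": [0.085,-0.0092,0],"yaw": -35.5,"jaw": 255},
  {"offset": [0.1,-0.0092,0],"yaw": -42.4,"jaw": 255},
  {"offset": [0.1,-0.0092,0],"yaw": -42.4,"jaw": 255},
  {"offset": [0.1,-0.0092,0],"yaw": -42.4,"jaw": 255},
])

```text
clock: 11.02
position: [0.5561, 0.1889, 0.129]
ee_rot: [-0.648, 0.27, -0.285, 0.653]
ft_force: [0.2, 0.6, -2.8]
grip_width: 0.398
```

Emit:
move_arm([
  {"offset": [0.013,0.008,-0.0125],"yaw": -7.1,"jaw": 255},
  {"offset": [0.026,0.016,-0.025],"yaw": -14.2,"jaw": 255},
  {"offset": [0.039,0.024,-0.0375],"yaw": -21.3,"jaw": 255},
  {"offset": [0.052,0.032,-0.05],"yaw": -28.4,"jaw": 255},
  {"offset": [0.065,0.04,-0.0625],"yaw": -35.5,"jaw": 255},
  {"offset": [0.0766,0.045,-0.074],"yaw": -42.4,"jaw": 255},
  {"offset": [0.0766,0.045,-0.074],"yaw": -42.4,"jaw": 255},
  {"offset": [0.0766,0.045,-0.074],"yaw": -42.4,"jaw": 255},
  {"offset": [0.0766,0.045,-0.074],"yaw": -42.4,"jaw": 255},
])

```text
clock: 11.77
position: [0.5565, 0.0836, 0.0842]
ee_rot: [0.707, -0.017, 0.032, -0.707]
ft_force: [-0.4, 0.5, -3.6]
grip_width: 0.402
```

```bash
python3 plan.py .556,.0835,.055,86.4 .556,.0835,.043,86.4
python3 - <<'E'
from h import *
for n in ("side","top"):
    c=manip.camera(n);X=cloud(c);p=obs()[1]
    # carrier top expected z = p.z-.027+.018
    zt=p[2]-.009
    k=(abs(X[...,2]-zt)<.005)&(abs(X[...,0]-p[0])<.06)&(abs(X[...,1]-p[1])<.035)
    P=X[k];r=cv2.minAreaRect((P[:,:2]*1000).astype(np.float32));print(n,len(P),r,P[:,0].min(),P[:,0].max())
    if n=="side":
        u,v=proj(c,p)[0].astype(int);save(c,"s4.png",(u-50,v-40,u+50,v+40),5)
E
```

```text
t 11.77 p [0.5565 0.0836 0.0842] ang 86.09 tilt [ 0.021 -0.001] q7 0.81 F [-0.4  0.5 -3.6] w 0.402
offset [-0.0011, 0.0292, -0.0001] yaw -0.3 rows>= 0.7
offset [0.0, 0.012, 0.0] yaw -0.0 rows>= 0.3
side 284 ((555.6561279296875, 75.55391693115234), (49.618900299072266, 93.45103454589844), 85.14654541015625) 0.5080220207033722 0.6021287897429102Traceback (most recent call last):
  File "<stdin>", line 7, in <module>
    return umr_minimum(a, axis, None, out, keepdims, initial, where)
ValueError: zero-size array to reduction operation minimum which has no identity
```

View pics/s4.png

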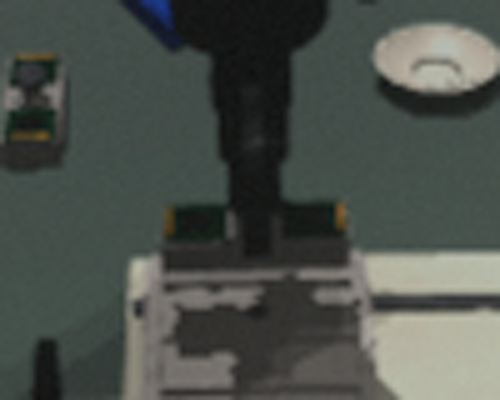

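Carrier A hangs above bay 3, roughly centred along it. Now I lower it.

Emit:
move_arm([
  {"offset": [0.0,0.015,0],"yaw": -0.3,"jaw": 255},
  {"offset": [-0.0004,0.03,0],"yaw": -0.3,"jaw": 255},
  {"offset": [-0.0006,0.037,0],"yaw": -0.3,"jaw": 255},
  {"offset": [-0.0006,0.0412,0],"yaw": -0.3,"jaw": 255},
  {"offset": [-0.0006,0.0412,0],"yaw": -0.3,"jaw": 255},
  {"offset": [-0.0006,0.0412,0],"yaw": -0.3,"jaw": 255},
])

```text
clock: 12.37
position: [0.5576, 0.0838, 0.0433]
ee_rot: [0.707, -0.014, 0.03, -0.706]
ft_force: [1.7, -0.8, 0.0]
grip_width: 0.398
```

```bash
python3 plan.py .556,.0835,.0425,86.4
```

```text
t 12.37 p [0.5576 0.0838 0.0433] ang 86.47 tilt [ 0.023 -0.002] q7 0.78 F [ 1.7 -0.8  0. ] w 0.398
offset [-0.0016, 0.0007, -0.0004] yaw 0.1 rows>= 0.0
```

Emit:
move_arm([
  {"offset": [0,0.0007,0],"yaw": 0,"jaw": 255},
  {"offset": [0,0.0007,0],"yaw": 0,"jaw": 100},
  {"offset": [0,0.0007,0],"yaw": 0,"jaw": 100},
  {"offset": [0,0.0007,0],"yaw": 0,"jaw": 100},
  {"offset": [0,-0.03,0],"yaw": 0,"jaw": 100},
  {"offset": [0,-0.07,0],"yaw": 0,"jaw": 60},
  {"offset": [0,-0.11,0],"yaw": 0,"jaw": 60},
  {"offset": [0.0,-0.11,0],"yaw": 0,"jaw": 60},
])

```text
clock: 13.03
position: [0.5576, 0.0859, 0.1601]
ee_rot: [-0.706, 0.01, -0.033, 0.707]
ft_force: [1.4, 1.3, -0.9]
grip_width: 0.767
```

```bash
cat > bays.py <<'E'
from h import *
np.set_printoptions(precision=4,suppress=True)
BAY={1:(.5458,-.0883),2:(.5511,-.0024),3:(.5564,.0835)}
u=np.array([.998,-.063]);w=np.array([.063,.998])
def chk(ids,dx=0):
    for n in ("top","side"):
        c=manip.camera(n);X=cloud(c)
        for i in ids:
            b=np.array(BAY[i]);d=X[...,:2]-b
            a=d@u;l=d@w
            k=(abs(a)<.06)&(abs(l)<.032)&(X[...,2]>.028)&(X[...,2]<.040)
            if k.sum()<30: print(i,n,"few");continue
            r=cv2.minAreaRect((np.stack([a[k],l[k]],1)*1000).astype(np.float32))
            h=(abs(a)<.02)&(abs(l)<.02)&(X[...,2]>.048)&(X[...,2]<.064)
            print("bay",i,n,k.sum(),"rel",np.round(r[0],1),np.round(r[1],1),round(r[2],1),"ztop",np.median(X[k][:,2]).round(4),"head",X[h].mean(0) if h.sum()>3 else None,h.sum())
if __name__=="__main__":
    import sys; chk([int(a) for a in sys.argv[1]])
E
python3 bays.py 3; python3 plan.py .48,.2,.16,45 .435,.298,.12,0.2 .4355,.298,.024,.2
```

```text
3 top few
bay 3 side 354 rel [ 0.8 -1.6] [94.7 41.5] 0.7 ztop 0.0346 head [0.5562 0.0781 0.0538] 32
t 13.13 p [0.5558 0.0841 0.1545] ang 86.46 tilt [ 0.026 -0.002] q7 0.87 F [ 0.4 -0.3 -0.9] w 0.765
offset [-0.0826, -0.0076, 0.111] yaw 41.5 rows>= 5.8
offset [-0.1011, 0.04, 0.0375] yaw 44.8 rows>= 6.3
offset [0.0, 0.096, 0.0005] yaw -0.0 rows>= 2.3
```

Emit:
move_arm([
  {"offset": [-0.014,-0.0076,0.0185],"yaw": 7,"jaw": 60},
  {"offset": [-0.028,-0.0076,0.037],"yaw": 14,"jaw": 60},
  {"offset": [-0.042,-0.0076,0.055],"yaw": 21,"jaw": 60},
  {"offset": [-0.056,-0.0076,0.074],"yaw": 28,"jaw": 60},
  {"offset": [-0.07,-0.0076,0.092],"yaw": 35,"jaw": 60},
  {"offset": [-0.0826,-0.0076,0.111],"yaw": 41.5,"jaw": 60},
  {"offset": [-0.0826,-0.0076,0.111],"yaw": 41.5,"jaw": 60},
])

```text
clock: 13.72
position: [0.4767, 0.2039, 0.1592]
ee_rot: [-0.65, 0.263, -0.28, 0.656]
ft_force: [-0.9, 0.6, -0.3]
grip_width: 0.769
```

```bash
sed -i 's/<.08)/<.06)/g' scan.py; python3 scan.py B|grep -v bay; python3 plan.py  .435,.298,.12,0.2
```

```text
B top few
B side 208 [438.3 294.9] [98.2 35.9] 87.8
t 13.82 p [0.4792 0.2002 0.159 ] ang 45.14 tilt [ 0.025 -0.003] q7 0.0 F [ 0.8 -1.  -0.2] w 0.766
offset [-0.101, 0.0377, 0.0375] yaw 44.9 rows>= 6.3
```

Emit:
move_arm([
  {"offset": [-0.017,0.006,0.006],"yaw": 7,"jaw": 60},
  {"offset": [-0.034,0.012,0.012],"yaw": 14,"jaw": 60},
  {"offset": [-0.051,0.018,0.018],"yaw": 21,"jaw": 60},
  {"offset": [-0.068,0.024,0.025],"yaw": 28,"jaw": 60},
  {"offset": [-0.085,0.03,0.031],"yaw": 35,"jaw": 60},
  {"offset": [-0.101,0.0377,0.0375],"yaw": 42,"jaw": 60},
  {"offset": [-0.101,0.0377,0.0375],"yaw": 44.9,"jaw": 60},
  {"offset": [-0.101,0.0377,0.0375],"yaw": 44.9,"jaw": 60},
  {"offset": [-0.101,0.0377,0.0375],"yaw": 44.9,"jaw": 60},
])

```text
clock: 14.57
position: [0.4355, 0.2969, 0.1193]
ee_rot: [-0.497, 0.492, -0.505, 0.507]
ft_force: [-0.3, -0.2, 0.2]
grip_width: 0.765
```

```bash
python3 plan.py  .4368,.298,.024,0.0
```

```text
t 14.57 p [0.4355 0.2969 0.1193] ang 0.36 tilt [ 0.024 -0.004] q7 -0.98 F [-0.3 -0.2  0.2] w 0.765
offset [-0.0014, 0.0953, -0.0009] yaw 0.4 rows>= 2.3
```

Emit:
move_arm([
  {"offset": [-0.0014,0.04,-0.0009],"yaw": 0.3,"jaw": 60},
  {"offset": [-0.0014,0.075,-0.0009],"yaw": 0.3,"jaw": 60},
  {"offset": [-0.0014,0.0953,-0.0009],"yaw": 0.3,"jaw": 60},
  {"offset": [-0.0014,0.0953,-0.0009],"yaw": 0.3,"jaw": 60},
  {"offset": [-0.0014,0.0953,-0.0009],"yaw": 0.3,"jaw": 255},
  {"offset": [-0.0014,0.0953,-0.0009],"yaw": 0.3,"jaw": 255},
  {"offset": [-0.0014,0.0953,-0.0009],"yaw": 0.3,"jaw": 255},
  {"offset": [-0.0014,0.0953,-0.0009],"yaw": 0.3,"jaw": 255},
  {"offset": [-0.0014,0.0953,-0.0009],"yaw": 0.3,"jaw": 255},
])

```text
clock: 15.32
position: [0.438, 0.2985, 0.026]
ee_rot: [0.494, -0.492, 0.507, -0.506]
ft_force: [-1.0, -1.6, 8.4]
grip_width: 0.403
```

Emit:
move_arm([
  {"offset": [0,-0.03,0],"yaw": 0,"jaw": 255},
  {"offset": [0,-0.07,0],"yaw": 0,"jaw": 255},
  {"offset": [0,-0.1,0],"yaw": 0,"jaw": 255},
  {"offset": [0,-0.1,0],"yaw": 0,"jaw": 255},
  {"offset": [0,-0.1,0],"yaw": 0,"jaw": 255},
])

```text
clock: 15.73
position: [0.4364, 0.299, 0.128]
ee_rot: [0.493, -0.492, 0.508, -0.507]
ft_force: [0.7, -0.2, -4.5]
grip_width: 0.403
```

```bash
python3 plan.py .485,.15,.13,43 .551,-.0024,.085,86.4
```

```text
t 15.73 p [0.4364 0.299  0.128 ] ang 0.05 tilt [ 0.031 -0.002] q7 -0.98 F [ 0.7 -0.2 -4.5] w 0.403
offset [0.1491, -0.0002, 0.0485] yaw -43.0 rows>= 6.0
offset [0.1565, 0.045, -0.0557] yaw -43.4 rows>= 6.1
```

Emit:
move_arm([
  {"offset": [0.025,0,0.008],"yaw": -7.1,"jaw": 255},
  {"offset": [0.05,0,0.016],"yaw": -14.2,"jaw": 255},
  {"offset": [0.075,0,0.024],"yaw": -21.3,"jaw": 255},
  {"offset": [0.1,0,0.032],"yaw": -28.4,"jaw": 255},
  {"offset": [0.125,0,0.04],"yaw": -35.5,"jaw": 255},
  {"offset": [0.1491,0,0.0485],"yaw": -42.4,"jaw": 255},
  {"offset": [0.1491,0,0.0485],"yaw": -43,"jaw": 255},
  {"offset": [0.1491,0,0.0485],"yaw": -43,"jaw": 255},
  {"offset": [0.1491,0,0.0485],"yaw": -43,"jaw": 255},
])

```text
clock: 16.48
position: [0.4843, 0.1501, 0.129]
ee_rot: [-0.645, 0.273, -0.292, 0.652]
ft_force: [-0.0, 1.1, -3.0]
grip_width: 0.401
```

Emit:
move_arm([
  {"offset": [0.026,0.004,-0.009],"yaw": -7.1,"jaw": 255},
  {"offset": [0.052,0.008,-0.018],"yaw": -14.2,"jaw": 255},
  {"offset": [0.078,0.012,-0.027],"yaw": -21.3,"jaw": 255},
  {"offset": [0.104,0.02,-0.036],"yaw": -28.4,"jaw": 255},
  {"offset": [0.13,0.03,-0.045],"yaw": -35.5,"jaw": 255},
  {"offset": [0.1565,0.045,-0.0557],"yaw": -42.4,"jaw": 255},
  {"offset": [0.1565,0.045,-0.0557],"yaw": -43.4,"jaw": 255},
  {"offset": [0.1565,0.045,-0.0557],"yaw": -43.4,"jaw": 255},
  {"offset": [0.1565,0.045,-0.0557],"yaw": -43.4,"jaw": 255},
])

```text
clock: 17.23
position: [0.5511, -0.0007, 0.086]
ee_rot: [-0.706, 0.013, -0.033, 0.707]
ft_force: [-0.2, 0.6, -3.4]
grip_width: 0.402
```

```bash
cat > held.py <<'E'
from h import *
c=manip.camera("side");X=cloud(c);p=obs()[1];zt=p[2]-.008
u=np.array([.998,-.063]);w=np.array([.063,.998]);d=X[...,:2]-p[:2];a=d@u;l=d@w
k=(abs(X[...,2]-zt)<.005)&(abs(a)<.06)&(l<-.008)&(l>-.03)
print("held rel along",a[k].min(),a[k].max(),k.sum(),"mid",(np.percentile(a[k],1)+np.percentile(a[k],99))/2)
E
python3 held.py; python3 plan.py .5515,-.0024,.042,86.4
```

```text
held rel along -0.045786251939764766 0.04613888735123276 177 mid -0.00040482810519915785
t 17.28 p [ 5.512e-01 -4.000e-04  8.640e-02] ang 86.38 tilt [ 0.029 -0.001] q7 0.98 F [-0.7 -0.2 -3.5] w 0.398
offset [-0.0008, 0.0444, -0.002] yaw -0.0 rows>= 1.1
```

Emit:
move_arm([
  {"offset": [-0.0004,0.015,-0.002],"yaw": 0,"jaw": 255},
  {"offset": [-0.0006,0.03,-0.002],"yaw": 0,"jaw": 255},
  {"offset": [-0.0008,0.038,-0.002],"yaw": 0,"jaw": 255},
  {"offset": [-0.0008,0.0444,-0.002],"yaw": 0,"jaw": 255},
  {"offset": [-0.0008,0.0444,-0.002],"yaw": 0,"jaw": 255},
  {"offset": [-0.0008,0.0444,-0.002],"yaw": 0,"jaw": 255},
])

```text
clock: 17.78
position: [0.5541, -0.0021, 0.0437]
ee_rot: [0.707, -0.01, 0.035, -0.707]
ft_force: [1.4, -2.0, 15.9]
grip_width: 0.399
```

```bash
python3 plan.py
```

```text
t 17.78 p [ 0.5541 -0.0021  0.0437] ang 86.35 tilt [ 0.034 -0.001] q7 0.94 F [ 1.4 -2.  15.9] w 0.399
```

Emit:
move_arm([
  {"offset": [0,-0.0005,0],"yaw": 0,"jaw": 255},
  {"offset": [0,-0.0005,0],"yaw": 0,"jaw": 100},
  {"offset": [0,-0.0005,0],"yaw": 0,"jaw": 100},
  {"offset": [0,-0.0005,0],"yaw": 0,"jaw": 100},
  {"offset": [0,-0.03,0],"yaw": 0,"jaw": 100},
  {"offset": [0,-0.07,0],"yaw": 0,"jaw": 60},
  {"offset": [-0.03,-0.11,0],"yaw": 0,"jaw": 60},
  {"offset": [-0.05,-0.11,0],"yaw": 0,"jaw": 60},
])

```text
clock: 18.45
position: [0.5023, 0.0029, 0.1559]
ee_rot: [-0.706, 0.008, -0.036, 0.707]
ft_force: [-0.1, 0.8, 1.5]
grip_width: 0.772
```

```bash
python3 bays.py 23;python3 scan.py C|grep -v bay; python3 plan.py .47,-.12,.15,49 .4195,-.2175,.12,12.4
```

```text
2 top few
bay 3 top 150 rel [ 2.1 -0. ] [35.4 95.1] 89.9 ztop 0.0338 head None 0
bay 2 side 406 rel [ 3.6 -2.7] [40.8 92.6] 90.0 ztop 0.0363 head [ 0.5536 -0.0067  0.0554] 40
bay 3 side 358 rel [ 2.9 -3. ] [38.3 95. ] 88.5 ztop 0.0347 head [0.5586 0.0782 0.0533] 33
C top 440 [ 417.9 -217.9] [36.3 96. ] 12.7
C side 645 [ 419.9 -219.3] [36.4 98.4] 12.2
t 18.65 p [5.004e-01 3.000e-04 1.518e-01] ang 86.28 tilt [ 0.035 -0.003] q7 1.06 F [-0.5  1.   0.3] w 0.761
offset [-0.0225, 0.0011, -0.122] yaw 37.3 rows>= 5.2
offset [0.0259, 0.03, -0.1067] yaw 36.6 rows>= 5.1h.py:34: RuntimeWarning: invalid value encountered in scalar divide
  return np.array([(W*uu).sum()/W.sum(),(W*vv).sum()/W.sum()])
```

```bash
cat > tilt.py <<'E'
from h import *
from bays import BAY,u,w
import sys
c=manip.camera("side");X=cloud(c)
for i in [int(a) for a in sys.argv[1]]:
    d=X[...,:2]-np.array(BAY[i]);a=d@u;l=d@w
    k=(abs(a-.002)<.055)&(abs(l)<.019)&(X[...,2]>.026)&(X[...,2]<.044)
    A=np.stack([a[k],l[k],np.ones(k.sum())],1);z=X[...,2][k]
    for _ in range(4):
        s=np.linalg.lstsq(A,z,rcond=None)[0];r=abs(A@s-z);g=r<.003;A,z=A[g],z[g]
    print(i,"slope along,lat",s[:2].round(3),"z0",s[2].round(4),len(z))
p=proj(c,[.553,.035,.03])[0].astype(int);u0,v0=p
save(c,sys.argv[2],(u0-60,v0-45,u0+60,v0+45),6)
E
python3 tilt.py 23 s5.png
```

```text
2 slope along,lat [-0.048  0.019] z0 0.0373 300
3 slope along,lat [-0.001  0.002] z0 0.0347 271
```

View pics/s5.png

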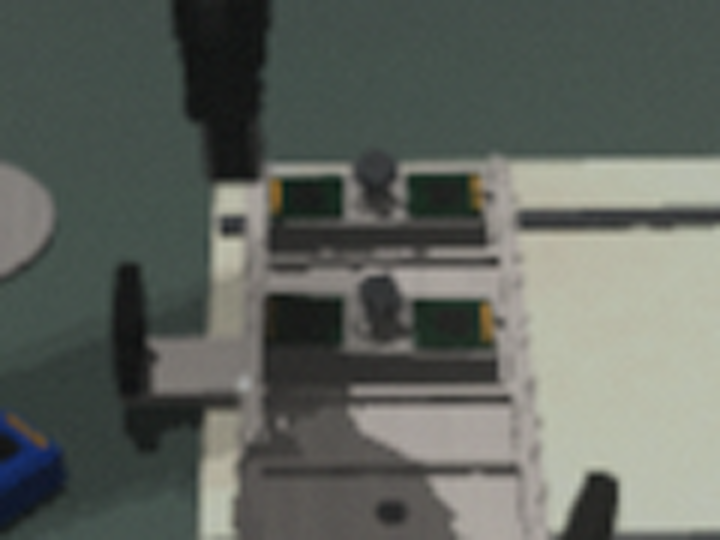

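The side view shows carrier 3 flat in its bay. Carrier 2's near end sits on the near rim, sloping about 0.048. I check the tray position using bay 1's hole before correcting it.

```bash
python3 - <<'E'
from h import *
np.set_printoptions(precision=4,suppress=True)
for n in ("top","side"):
    c=manip.camera(n)
    for g in [(.5458,-.0883),(.5478,-.0884)]:
        px=proj(c,[*g,.016])[0];print(n,at_z(c,refine(c,refine(c,px,3),3),.016))
    X=cloud(c)
    k=(X[...,2]>.049)&(X[...,2]<.062)&(abs(X[...,0]-.447)<.03)&(abs(X[...,1]-.003)<.03);P=X[k]
    print("handle",P.mean(0),cv2.minAreaRect((P[:,:2]*1000).astype(np.float32)) if len(P) else 0)
E
python3 plan.py .5535,-.0024,.12,86.4 .5535,-.0024,.0435,86.4
```

```text
top [ 0.5431 -0.0823  0.016 ]
top [ 0.5439 -0.0821  0.016 ]
handle [nan nan nan] 0
side [ 0.5516 -0.0894  0.016 ]
side [ 0.5518 -0.0894  0.016 ]
handle [ 0.4536 -0.0007  0.0548] ((453.4878234863281, 0.8616600036621094), (40.03593444824219, 9.743865966796875), 88.83585357666016)
t 18.8 p [0.5008 0.0012 0.1514] ang 86.34 tilt [ 0.034 -0.   ] q7 1.06 F [0.4 1.1 0.1] w 0.766
offset [0.0517, 0.0332, -0.0002] yaw -0.1 rows>= 1.5
offset [0.0, 0.0765, 0.0] yaw -0.0 rows>= 1.8<stdin>:9: RuntimeWarning: Mean of empty slice.
  ret = um.true_divide(
```

Emit:
move_arm([
  {"offset": [0.02,0.012,-0.002],"yaw": 0,"jaw": 80},
  {"offset": [0.0525,0.035,-0.0025],"yaw": 0,"jaw": 80},
  {"offset": [0.0525,0.035,-0.0025],"yaw": 0,"jaw": 80},
  {"offset": [0.0525,0.035,-0.0025],"yaw": 0,"jaw": 80},
  {"offset": [0.0525,0.035,-0.0025],"yaw": 0,"jaw": 80},
])

```text
clock: 19.22
position: [0.554, -0.0034, 0.1177]
ee_rot: [-0.706, 0.01, -0.034, 0.707]
ft_force: [0.0, 0.6, 0.6]
grip_width: 0.686
```

```bash
python3 plan.py .5541,-.0022,.044,86.4
```

```text
t 19.22 p [ 0.554  -0.0034  0.1177] ang 86.43 tilt [0.033 0.001] q7 1.01 F [0.  0.6 0.6] w 0.686
offset [-0.0024, 0.0737, 0.001] yaw 0.0 rows>= 1.8
```

Emit:
move_arm([
  {"offset": [-0.0008,0.035,0.001],"yaw": 0,"jaw": 80},
  {"offset": [-0.0018,0.06,0.001],"yaw": 0,"jaw": 80},
  {"offset": [-0.0024,0.0737,0.001],"yaw": 0,"jaw": 80},
  {"offset": [-0.0024,0.0737,0.001],"yaw": 0,"jaw": 80},
  {"offset": [-0.0024,0.0737,0.001],"yaw": 0,"jaw": 255},
  {"offset": [-0.0024,0.0737,0.001],"yaw": 0,"jaw": 255},
  {"offset": [-0.0024,0.0737,0.001],"yaw": 0,"jaw": 255},
  {"offset": [-0.0024,0.0737,0.001],"yaw": 0,"jaw": 255},
  {"offset": [-0.0024,0.0737,0.001],"yaw": 0,"jaw": 255},
])

```text
clock: 19.97
position: [0.5552, -0.0022, 0.0461]
ee_rot: [-0.706, 0.01, -0.035, 0.707]
ft_force: [-2.5, -0.1, 9.0]
grip_width: 0.401
```

```bash
python3 plan.py .5568,-.0025,.05,86.4
```

```text
t 19.97 p [ 0.5552 -0.0022  0.0461] ang 86.41 tilt [0.035 0.001] q7 0.95 F [-2.5 -0.1  9. ] w 0.401
offset [0.0017, -0.0039, -0.0002] yaw 0.0 rows>= 0.1
```

Emit:
move_arm([
  {"offset": [0,-0.006,0],"yaw": 0,"jaw": 255},
  {"offset": [0.0,-0.006,0],"yaw": 0,"jaw": 255},
  {"offset": [0.0025,-0.006,0],"yaw": 0,"jaw": 255},
  {"offset": [0.0025,-0.006,0],"yaw": 0,"jaw": 255},
  {"offset": [0.0025,-0.006,0],"yaw": 0,"jaw": 255},
])

```text
clock: 20.38
position: [0.5575, -0.0025, 0.052]
ee_rot: [-0.706, 0.01, -0.035, 0.707]
ft_force: [1.2, 0.5, -4.2]
grip_width: 0.4
```

```bash
python3 held.py
python3 - <<'E'
from h import *
c=manip.camera("side");px=proj(c,[.551,-.0886,.016])[0];print("hole",at_z(c,refine(c,refine(c,px,3),3),.016))
E
python3 plan.py
```

```text
held rel along -0.04599565530299332 0.0457440588776376 149 mid -0.001156757004183287
hole [ 0.55191528 -0.08921794  0.016     ]
t 20.48 p [ 0.5573 -0.0024  0.0519] ang 86.41 tilt [0.035 0.001] q7 0.95 F [-0.8 -0.5 -4.7] w 0.402
```

Emit:
move_arm([
  {"offset": [0.0012,0.003,0],"yaw": 0,"jaw": 255},
  {"offset": [0.0012,0.006,0],"yaw": 0,"jaw": 255},
  {"offset": [0.0012,0.0075,0],"yaw": 0,"jaw": 255},
  {"offset": [0.0012,0.0075,0],"yaw": 0,"jaw": 255},
  {"offset": [0.0012,0.0075,0],"yaw": 0,"jaw": 100},
  {"offset": [0.0012,0.0075,0],"yaw": 0,"jaw": 100},
  {"offset": [0.0012,0.0075,0],"yaw": 0,"jaw": 100},
  {"offset": [0.001,-0.02,0],"yaw": 0,"jaw": 100},
  {"offset": [0,-0.06,0],"yaw": 0,"jaw": 60},
  {"offset": [-0.03,-0.1,0],"yaw": 0,"jaw": 60},
])

```text
clock: 21.32
position: [0.5315, -0.0007, 0.1466]
ee_rot: [-0.705, 0.009, -0.036, 0.708]
ft_force: [0.8, -0.8, 2.7]
grip_width: 0.763
```

```bash
python3 tilt.py 23 s6.png;  python3 plan.py .47,-.12,.15,49 .4195,-.2175,.12,12.4
```

```text
2 slope along,lat [ 0.008 -0.001] z0 0.0347 318
3 slope along,lat [0.003 0.027] z0 0.035 229
t 21.37 p [0.5285 0.0006 0.1511] ang 86.46 tilt [0.039 0.   ] q7 1.05 F [3.2 6.1 3.9] w 0.766
offset [-0.0509, -0.0012, -0.124] yaw 37.5 rows>= 5.2
offset [0.0259, 0.03, -0.1067] yaw 36.6 rows>= 5.1
```

Emit:
move_arm([
  {"offset": [-0.0095,-0.012,-0.0235],"yaw": 7.1,"jaw": 60},
  {"offset": [-0.019,-0.025,-0.047],"yaw": 14.2,"jaw": 60},
  {"offset": [-0.0285,-0.035,-0.07],"yaw": 21.3,"jaw": 60},
  {"offset": [-0.038,-0.035,-0.094],"yaw": 28.4,"jaw": 60},
  {"offset": [-0.0509,-0.035,-0.124],"yaw": 35.5,"jaw": 60},
  {"offset": [-0.0509,-0.035,-0.124],"yaw": 37.5,"jaw": 60},
  {"offset": [-0.0509,-0.035,-0.124],"yaw": 37.5,"jaw": 60},
  {"offset": [-0.0509,0.005,-0.124],"yaw": 37.5,"jaw": 60},
])

```text
clock: 22.03
position: [0.4741, -0.1211, 0.1489]
ee_rot: [-0.658, 0.231, -0.264, 0.667]
ft_force: [2.0, -1.8, 0.9]
grip_width: 0.763
```

```bash
python3 plan.py .4195,-.2175,.12,12.4; python3 scan.py C 2>/dev/null| grep C
```

```text
t 22.03 p [ 0.4741 -0.1211  0.1489] ang 48.99 tilt [ 0.048 -0.004] q7 0.77 F [ 2.  -1.8  0.9] w 0.763
offset [0.021, 0.0266, -0.1094] yaw 36.6 rows>= 5.1
C top few
C side 646 [ 420.  -219.6] [36.5 99.4] 12.2
```

Emit:
move_arm([
  {"offset": [0.004,0.005,-0.022],"yaw": 7.1,"jaw": 60},
  {"offset": [0.008,0.01,-0.044],"yaw": 14.2,"jaw": 60},
  {"offset": [0.012,0.015,-0.066],"yaw": 21.3,"jaw": 60},
  {"offset": [0.016,0.02,-0.088],"yaw": 28.4,"jaw": 60},
  {"offset": [0.021,0.0266,-0.1094],"yaw": 35.5,"jaw": 60},
  {"offset": [0.021,0.0266,-0.1094],"yaw": 36.6,"jaw": 60},
  {"offset": [0.021,0.0266,-0.1094],"yaw": 36.6,"jaw": 60},
  {"offset": [0.021,0.0266,-0.1094],"yaw": 36.6,"jaw": 60},
  {"offset": [0.021,0.0266,-0.1094],"yaw": 36.6,"jaw": 60},
])

```text
clock: 22.88
position: [0.4148, -0.2137, 0.1124]
ee_rot: [-0.544, 0.432, -0.45, 0.561]
ft_force: [0.7, -0.2, -0.4]
grip_width: 0.766
```

```bash
python3 plan.py .4195,-.218,.024,12.4
```

```text
t 22.88 p [ 0.4148 -0.2137  0.1124] ang 12.83 tilt [0.036 0.003] q7 0.43 F [ 0.7 -0.2 -0.4] w 0.766
offset [0.0048, 0.0885, 0.0005] yaw 0.4 rows>= 2.1
```

Emit:
move_arm([
  {"offset": [0,0,0],"yaw": 0,"jaw": 60},
  {"offset": [0,-0.04,0],"yaw": 0,"jaw": 60},
])

```text
clock: 23.05
position: [0.411, -0.2114, 0.1481]
ee_rot: [-0.544, 0.434, -0.446, 0.563]
ft_force: [-0.9, -1.6, -0.5]
grip_width: 0.765
```

Emit:
move_arm([
  {"offset": [0,0,0],"yaw": 0,"jaw": 60},
  {"offset": [0,0,0],"yaw": 0,"jaw": 60},
  {"offset": [0,0,0],"yaw": 0,"jaw": 60},
  {"offset": [0,0,0],"yaw": 0,"jaw": 60},
])

```text
clock: 23.38
position: [0.4109, -0.2109, 0.1477]
ee_rot: [-0.544, 0.434, -0.446, 0.563]
ft_force: [0.3, 0.2, 0.7]
grip_width: 0.767
```

```bash
python3 plan.py .4195,-.218,.024,12.4
```

```text
t 23.38 p [ 0.4109 -0.2109  0.1477] ang 13.07 tilt [0.029 0.011] q7 0.5 F [0.3 0.2 0.7] w 0.767
offset [0.0093, 0.1238, 0.003] yaw 0.7 rows>= 3.0
```

Emit:
move_arm([
  {"offset": [0.003,0.04,0.001],"yaw": 0.7,"jaw": 60},
  {"offset": [0.006,0.08,0.002],"yaw": 0.7,"jaw": 60},
  {"offset": [0.009,0.11,0.003],"yaw": 0.7,"jaw": 60},
  {"offset": [0.0093,0.1235,0.003],"yaw": 0.7,"jaw": 60},
  {"offset": [0.0093,0.1235,0.003],"yaw": 0.7,"jaw": 60},
  {"offset": [0.0093,0.1235,0.003],"yaw": 0.7,"jaw": 255},
  {"offset": [0.0093,0.1235,0.003],"yaw": 0.7,"jaw": 255},
  {"offset": [0.0093,0.1235,0.003],"yaw": 0.7,"jaw": 255},
  {"offset": [0.0093,0.1235,0.003],"yaw": 0.7,"jaw": 255},
  {"offset": [0.0093,0.1235,0.003],"yaw": 0.7,"jaw": 255},
])

```text
clock: 24.22
position: [0.4204, -0.2183, 0.0258]
ee_rot: [-0.541, 0.437, -0.45, 0.56]
ft_force: [-1.4, 1.9, 7.4]
grip_width: 0.402
```

Emit:
move_arm([
  {"offset": [0,-0.03,0],"yaw": 0,"jaw": 255},
  {"offset": [0,-0.07,0],"yaw": 0,"jaw": 255},
  {"offset": [0,-0.1,0],"yaw": 0,"jaw": 255},
  {"offset": [0,-0.1,0],"yaw": 0,"jaw": 255},
  {"offset": [0,-0.1,0],"yaw": 0,"jaw": 255},
])

```text
clock: 24.63
position: [0.4177, -0.2203, 0.1273]
ee_rot: [-0.542, 0.436, -0.451, 0.559]
ft_force: [-0.9, 0.1, -5.0]
grip_width: 0.403
```

```bash
python3 plan.py .49,-.15,.14,49 .5505,-.0886,.09,86.4
```

```text
t 24.63 p [ 0.4177 -0.2203  0.1273] ang 12.31 tilt [0.033 0.005] q7 0.43 F [-0.9  0.1 -5. ] w 0.403
offset [-0.0533, -0.01, 0.086] yaw -36.7 rows>= 5.1
offset [0.0054, 0.05, 0.086] yaw -37.4 rows>= 5.2
```

Emit:
move_arm([
  {"offset": [-0.009,-0.01,0.014],"yaw": -7.1,"jaw": 255},
  {"offset": [-0.018,-0.01,0.028],"yaw": -14.2,"jaw": 255},
  {"offset": [-0.027,-0.01,0.042],"yaw": -21.3,"jaw": 255},
  {"offset": [-0.036,-0.01,0.056],"yaw": -28.4,"jaw": 255},
  {"offset": [-0.045,-0.01,0.07],"yaw": -35.5,"jaw": 255},
  {"offset": [-0.0533,-0.01,0.086],"yaw": -36.7,"jaw": 255},
  {"offset": [-0.0533,-0.01,0.086],"yaw": -36.7,"jaw": 255},
  {"offset": [-0.0533,-0.01,0.086],"yaw": -36.7,"jaw": 255},
])

```text
clock: 25.3
position: [0.4896, -0.1489, 0.1387]
ee_rot: [-0.656, 0.238, -0.257, 0.669]
ft_force: [-0.2, 0.1, -3.5]
grip_width: 0.401
```

Emit:
move_arm([
  {"offset": [0.001,0.005,0.017],"yaw": -7.1,"jaw": 255},
  {"offset": [0.002,0.01,0.034],"yaw": -14.2,"jaw": 255},
  {"offset": [0.003,0.018,0.051],"yaw": -21.3,"jaw": 255},
  {"offset": [0.004,0.03,0.068],"yaw": -28.4,"jaw": 255},
  {"offset": [0.0054,0.04,0.086],"yaw": -35.5,"jaw": 255},
  {"offset": [0.0054,0.05,0.086],"yaw": -37.4,"jaw": 255},
  {"offset": [0.0054,0.05,0.086],"yaw": -37.4,"jaw": 255},
  {"offset": [0.0054,0.05,0.086],"yaw": -37.4,"jaw": 255},
  {"offset": [0.0054,0.05,0.086],"yaw": -37.4,"jaw": 255},
])

```text
clock: 26.05
position: [0.5509, -0.0884, 0.0911]
ee_rot: [-0.704, 0.012, -0.034, 0.709]
ft_force: [0.4, -0.4, -2.9]
grip_width: 0.405
```

```bash
python3 held.py; python3 plan.py .5515,-.0886,.044,86.4;python3 - <<'E'
from h import *
c=manip.camera("side");X=cloud(c)
k=(X[...,2]>.049)&(X[...,2]<.062)&(abs(X[...,0]-.45)<.025)&(abs(X[...,1]-.003)<.03);P=X[k];print("handle x",np.median(P[:,0]))
E
```

```text
held rel along -0.04514548931707427 0.04682919936914106 203 mid 0.0007977705562907597
t 26.1 p [ 0.5512 -0.0884  0.0915] ang 86.3 tilt [0.031 0.006] q7 1.13 F [ 0.2 -0.9 -2.9] w 0.407
offset [-0.0011, 0.0474, -0.0005] yaw -0.1 rows>= 1.1
handle x 0.4536515044173584
```

Emit:
move_arm([
  {"offset": [-0.0005,0.02,-0.0005],"yaw": 0,"jaw": 255},
  {"offset": [-0.0012,0.038,-0.0005],"yaw": 0,"jaw": 255},
  {"offset": [-0.0015,0.044,-0.0005],"yaw": 0,"jaw": 255},
  {"offset": [-0.0015,0.047,-0.0005],"yaw": 0,"jaw": 255},
  {"offset": [-0.0015,0.047,-0.0005],"yaw": 0,"jaw": 255},
  {"offset": [-0.0015,0.047,-0.0005],"yaw": 0,"jaw": 255},
])

```text
clock: 26.65
position: [0.5518, -0.0885, 0.0455]
ee_rot: [-0.704, 0.011, -0.034, 0.709]
ft_force: [0.1, 0.2, -3.7]
grip_width: 0.398
```

```bash
python3 plan.py
```

```text
t 26.65 p [ 0.5518 -0.0885  0.0455] ang 86.31 tilt [0.033 0.005] q7 1.09 F [ 0.1  0.2 -3.7] w 0.398
```

Emit:
move_arm([
  {"offset": [-0.0007,0.002,0],"yaw": 0,"jaw": 255},
  {"offset": [-0.0007,0.003,0],"yaw": 0,"jaw": 255},
  {"offset": [-0.0007,0.003,0],"yaw": 0,"jaw": 100},
  {"offset": [-0.0007,0.003,0],"yaw": 0,"jaw": 100},
  {"offset": [-0.0007,0.003,0],"yaw": 0,"jaw": 100},
  {"offset": [0,-0.03,0],"yaw": 0,"jaw": 100},
  {"offset": [-0.01,-0.07,0],"yaw": 0,"jaw": 60},
  {"offset": [-0.05,-0.1,-0.03],"yaw": 0,"jaw": 60},
  {"offset": [-0.08,-0.1,-0.06],"yaw": 0,"jaw": 60},
  {"offset": [-0.08,-0.1,-0.06],"yaw": 0,"jaw": 60},
])

```text
clock: 27.48
position: [0.4637, -0.1449, 0.1433]
ee_rot: [-0.705, 0.011, -0.034, 0.708]
ft_force: [-1.1, -0.3, -0.3]
grip_width: 0.766
```

```bash
sed -i 's/\.553,\.035,\.03/.553,-.01,.03/' tilt.py; python3 tilt.py 123 s7.png; python3 bays.py 123; python3 plan.py
```

```text
1 slope along,lat [0.005 0.005] z0 0.0349 371
2 slope along,lat [0.005 0.043] z0 0.0348 330
3 slope along,lat [0.004 0.001] z0 0.0349 270
bay 1 top 447 rel [3.6 0.1] [96.3 36.1] 0.1 ztop 0.0336 head [ 0.5493 -0.0881  0.0541] 30
bay 2 top 436 rel [2.7 2.6] [96.3 35.9] 0.2 ztop 0.0334 head [0.5532 0.0003 0.054 ] 30
bay 3 top 438 rel [1.5 0. ] [96.2 36.1] 0.1 ztop 0.0338 head [0.5577 0.0833 0.0537] 28
bay 1 side 488 rel [ 5.2 -2.2] [93.4 37.9] 1.0 ztop 0.035 head [ 0.5495 -0.0936  0.0545] 38
bay 2 side 409 rel [ 3.6 -0.6] [39.3 93.3] 89.6 ztop 0.0348 head [ 0.5528 -0.0048  0.0539] 37
bay 3 side 360 rel [ 1.5 -3.4] [41.1 97. ] 88.2 ztop 0.0345 head [0.5582 0.0776 0.054 ] 32
t 27.63 p [ 0.4638 -0.1461  0.1426] ang 86.06 tilt [0.032 0.003] q7 1.36 F [-0.2  0.  -0.6] w 0.766
```

View pics/s7.png

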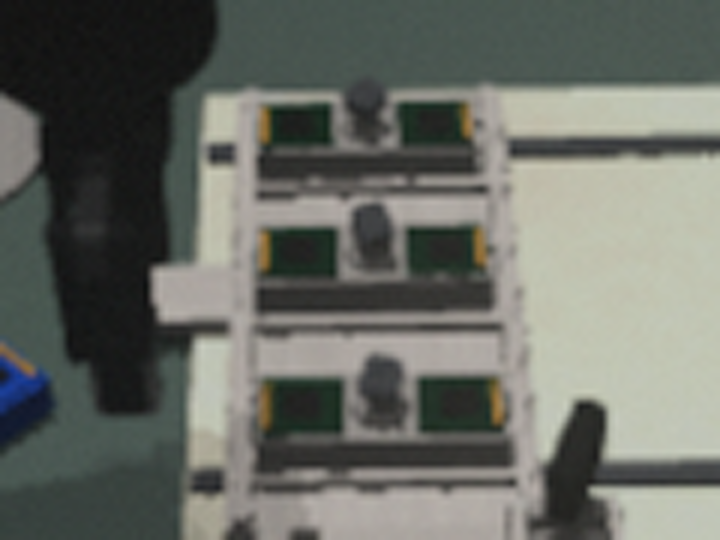

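All three carriers lie flat in the bays, and the pin is still out at the lower right. Next I zoom in on the screw heads for their turn.

Run:
```python
from h import *
T=[];S=[]
H=[(.5500,-.0884,.056),(.554,0,.056),(.5585,.0833,.056)]
for n,L in (("top",T),("side",S)):
    ims=[manip.camera(n)["pixels"].astype(float) for _ in range(3)]+[]
    c=manip.camera(n);im=((sum(ims)+c["pixels"])/4)
    for h in H:
        u,v=proj(c,h)[0]; M=np.float32([[16,0,125-16*u],[0,16,125-16*v]])
        w=cv2.warpAffine(im.astype(np.float32),M,(250,250),flags=cv2.INTER_CUBIC)
        w=np.clip((w-10)*(2.2 if n=="side" else 1.1),0,255)
        # draw fixture x axis direction lines at head top
        L.append(w[...,::-1].astype(np.uint8))
        a=proj(c,[h[0]+.02,h[1]-.00126,h[2]])[0]-[u,v];b=proj(c,[h[0]+.00126,h[1]+.02,h[2]])[0]-[u,v];print(n,a.round(1),b.round(1))
cv2.imwrite("pics/h1.png",np.vstack([np.hstack(T),np.hstack(S)]))
```

```text
top [ 0.4 -7.5] [-7.6 -0.5]
top [ 0.5 -7.5] [-7.6 -0.5]
top [ 0.5 -7.5] [-7.5 -0.5]
side [ 8.9 -0.1] [-0.2 -6.1]
side [ 8.3 -0.1] [-0.2 -5.3]
side [ 7.7 -0.1] [-0.1 -4.7]
```

View pics/h1.png

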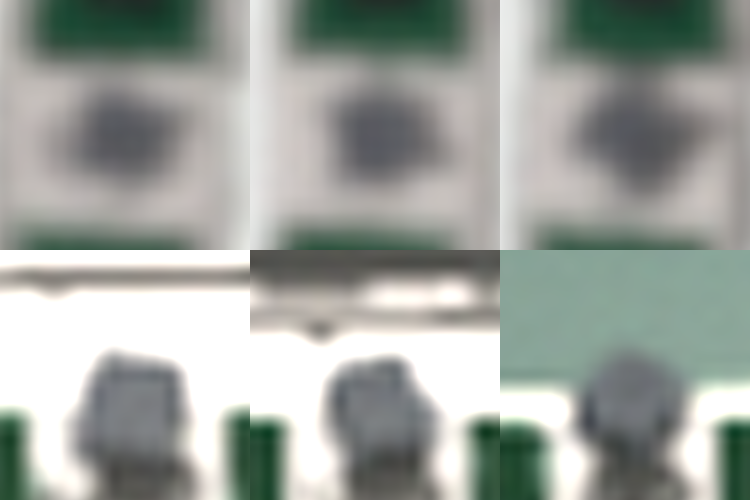

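```bash
cat > heads.py <<'E'
from h import *
from scipy.optimize import minimize
np.set_printoptions(precision=4,suppress=True)
def pts(x,y,yaw,zt):
    L=[]
    for s,z in ((3.5,0),(7,-.005),(7,-.014)):
        for a,b in ((1,1),(1,-1),(-1,-1),(-1,1)):
            L.append((x+(a*s*np.cos(yaw)-b*s*np.sin(yaw))*1e-3,y+(a*s*np.sin(yaw)+b*s*np.cos(yaw))*1e-3,zt+z))
    return np.array(L)
def run(H,zt):
    cams={}
    for n in ("top","side"):
        cs=[manip.camera(n) for _ in range(4)];cams[n]=(cs[-1],sum(c["pixels"].astype(np.float32) for c in cs)/4)
    for h in H:
        for n in ("top","side"):
            c,im=cams[n];S=8;W=120
            u,v=proj(c,[h[0],h[1],zt-.005])[0];M=np.float32([[S,0,W/2-S*u],[0,S,W/2-S*v]])
            im2=cv2.warpAffine(im,M,(W,W),flags=cv2.INTER_CUBIC)
            g=im2.mean(2);core=im2[52:68,52:68].reshape(-1,3).mean(0)
            fg=np.exp(-(np.linalg.norm(im2-core,axis=2)/35)**2)
            yy,xx=np.mgrid[:W,:W]
            wt=(np.hypot(xx-W/2,yy-W/2)<(52 if n=="top" else 55)).astype(float)
            if n=="side": wt[yy>W/2+28]=0
            best=[]
            for yaw in np.radians(np.arange(-45,45,3)):
                bb=None
                for dx in np.arange(-3,3.1,1):
                    for dy in np.arange(-3,3.1,1):
                        P=proj(c,pts(h[0]+dx*1e-3,h[1]+dy*1e-3,yaw,zt));Q=(P-[u,v])*S+W/2
                        m=np.zeros((W,W),np.float32);cv2.fillConvexPoly(m,cv2.convexHull((Q*16).astype(np.int32)),1.0,shift=4)
                        m=cv2.GaussianBlur(m,(0,0),4)
                        A=np.stack([m[wt>0],np.ones(int(wt.sum()))],1);s,res,_,_=np.linalg.lstsq(A,fg[wt>0],rcond=None)
                        if bb is None or res[0]<bb[0]: bb=(res[0],dx,dy)
                best.append((bb[0],np.degrees(yaw),bb[1],bb[2]))
            b=sorted(best);print(n,h,"best",[tuple(np.round(q,1)) for q in b[:4]],"worst",round(b[-1][0],1))
if __name__=="__main__": run([(.5500,-.0884),(.554,0.),(.5585,.0833)],.058)
E
time python3 heads.py
```

```text
top (0.55, -0.0884) best [(np.float64(485.0), np.float64(-36.0), np.float64(-1.0), np.float64(0.0)), (np.float64(488.0), np.float64(-33.0), np.float64(-1.0), np.float64(0.0)), (np.float64(489.5), np.float64(-30.0), np.float64(-1.0), np.float64(0.0)), (np.float64(491.2), np.float64(-27.0), np.float64(-1.0), np.float64(0.0))] worst 514.7
side (0.55, -0.0884) best [(np.float64(114.0), np.float64(-6.0), np.float64(1.0), np.float64(-3.0)), (np.float64(122.8), np.float64(-9.0), np.float64(1.0), np.float64(-3.0)), (np.float64(125.3), np.float64(-3.0), np.float64(1.0), np.float64(-3.0)), (np.float64(130.3), np.float64(-12.0), np.float64(1.0), np.float64(-3.0))] worst 354.5
top (0.554, 0.0) best [(np.float64(436.7), np.float64(0.0), np.float64(-1.0), np.float64(-1.0)), (np.float64(437.4), np.float64(27.0), np.float64(-1.0), np.float64(-1.0)), (np.float64(437.6), np.float64(36.0), np.float64(-1.0), np.float64(-1.0)), (np.float64(438.7), np.float64(21.0), np.float64(-1.0), np.float64(-1.0))] worst 454.4
side (0.554, 0.0) best [(np.float64(299.5), np.float64(0.0), np.float64(0.0), np.float64(-3.
[... 252 characters left out ...]
0833) best [(np.float64(388.5), np.float64(-45.0), np.float64(0.0), np.float64(-2.0)), (np.float64(389.6), np.float64(42.0), np.float64(0.0), np.float64(-2.0)), (np.float64(390.4), np.float64(39.0), np.float64(0.0), np.float64(-2.0)), (np.float64(390.5), np.float64(-39.0), np.float64(0.0), np.float64(-2.0))] worst 506.6
side (0.5585, 0.0833) best [(np.float64(299.9), np.float64(-15.0), np.float64(1.0), np.float64(3.0)), (np.float64(300.1), np.float64(-12.0), np.float64(1.0), np.float64(3.0)), (np.float64(301.8), np.float64(-18.0), np.float64(1.0), np.float64(3.0)), (np.float64(303.1), np.float64(-21.0), np.float64(1.0), np.float64(3.0))] worst 372.7
real	0m35.853s
user	0m14.290s
sys	0m0.372s
```

```bash
python3 plan.py .5,-.24,.19,47 .5752,-.342,.19,8.5 .5752,-.342,.09,8.5
```

```text
t 28.43 p [ 0.4649 -0.1438  0.1424] ang 86.31 tilt [0.033 0.005] q7 1.36 F [-0.3  0.2 -0.2] w 0.764
offset [0.0428, -0.0469, -0.0934] yaw 39.3 rows>= 5.5
offset [0.1246, 0.0, -0.0233] yaw 38.5 rows>= 5.4
offset [0.0, 0.1, 0.0] yaw -0.0 rows>= 2.4
```

Emit:
move_arm([
  {"offset": [0.007,-0.02,-0.015],"yaw": 7.1,"jaw": 60},
  {"offset": [0.014,-0.035,-0.03],"yaw": 14.2,"jaw": 60},
  {"offset": [0.021,-0.0469,-0.045],"yaw": 21.3,"jaw": 60},
  {"offset": [0.028,-0.0469,-0.06],"yaw": 28.4,"jaw": 60},
  {"offset": [0.035,-0.0469,-0.075],"yaw": 35.5,"jaw": 60},
  {"offset": [0.0428,-0.0469,-0.0934],"yaw": 39.3,"jaw": 60},
  {"offset": [0.0428,-0.0469,-0.0934],"yaw": 39.3,"jaw": 60},
  {"offset": [0.0428,-0.0469,-0.0934],"yaw": 39.3,"jaw": 60},
])

```text
clock: 29.1
position: [0.5, -0.2405, 0.1897]
ee_rot: [-0.651, 0.249, -0.269, 0.664]
ft_force: [-0.2, 0.6, 1.5]
grip_width: 0.765
```

Emit:
move_arm([
  {"offset": [0.02,0,-0.004],"yaw": 7.1,"jaw": 60},
  {"offset": [0.04,0,-0.008],"yaw": 14.2,"jaw": 60},
  {"offset": [0.06,0,-0.012],"yaw": 21.3,"jaw": 60},
  {"offset": [0.08,0,-0.016],"yaw": 28.4,"jaw": 60},
  {"offset": [0.1,0,-0.02],"yaw": 35.5,"jaw": 60},
  {"offset": [0.1246,0,-0.0233],"yaw": 38.5,"jaw": 60},
  {"offset": [0.1246,0,-0.0233],"yaw": 38.5,"jaw": 60},
  {"offset": [0.1246,0,-0.0233],"yaw": 38.5,"jaw": 60},
  {"offset": [0.1246,0,-0.0233],"yaw": 38.5,"jaw": 60},
])

```text
clock: 29.85
position: [0.5752, -0.341, 0.1915]
ee_rot: [-0.527, 0.454, -0.468, 0.546]
ft_force: [0.5, 1.4, 0.2]
grip_width: 0.764
```

```bash
python3 plan.py .5752,-.342,.09,8.5
```

```text
t 29.85 p [ 0.5752 -0.341   0.1915] ang 8.64 tilt [0.033 0.007] q7 0.33 F [0.5 1.4 0.2] w 0.764
offset [0.0012, 0.1014, -0.0035] yaw 0.1 rows>= 2.4
```

Emit:
move_arm([
  {"offset": [0.0004,0.04,-0.001],"yaw": 0,"jaw": 60},
  {"offset": [0.0008,0.08,-0.0025],"yaw": 0,"jaw": 60},
  {"offset": [0.0012,0.1014,-0.0035],"yaw": 0,"jaw": 60},
  {"offset": [0.0012,0.1014,-0.0035],"yaw": 0,"jaw": 60},
  {"offset": [0.0012,0.1014,-0.0035],"yaw": 0,"jaw": 255},
  {"offset": [0.0012,0.1014,-0.0035],"yaw": 0,"jaw": 255},
  {"offset": [0.0012,0.1014,-0.0035],"yaw": 0,"jaw": 255},
  {"offset": [0.0012,0.1014,-0.0035],"yaw": 0,"jaw": 255},
  {"offset": [0.0012,0.1014,-0.0035],"yaw": 0,"jaw": 255},
  {"offset": [0.0012,0.1014,-0.0035],"yaw": 0,"jaw": 255},
], squeeze=80)

```text
clock: 30.68
position: [0.5762, -0.3422, 0.0925]
ee_rot: [-0.527, 0.453, -0.469, 0.546]
ft_force: [-2.2, 0.6, 8.5]
grip_width: 0.27
```

```bash
python3 plan.py
```

```text
t 30.68 p [ 0.5762 -0.3422  0.0925] ang 8.66 tilt [0.035 0.006] q7 0.29 F [-2.2  0.6  8.5] w 0.27
```

```bash
python3 - <<'E'
s=open("plan.py").read()
i=s.index("    p=np.array(v[:3]);th=")
s=s[:i]+"    p=np.array(v[:3]);R=R@Rn.from_euler('y',dy,degrees=True).as_matrix()\n"
s=s.replace("for w in sys","print('mouth',(p+R[:,1]*.0865).round(4))\nfor w in sys").replace("v=[float(a) for a in w.split(\",\")]","v=[float(a) for a in w.strip('m').split(\",\")]\n    if w[0]=='m': v[:3]=np.array(v[:3])-R[:,1]*.0865")
open("plan.py","w").write(s)
E
python3 plan.py .5762,-.3422,.21,8.66 m.57,-.22,.12,50 m.5506,-.0883,.09,92
```

```text
t 30.68 p [ 0.5762 -0.3422  0.0925] ang 8.66 tilt [0.035 0.006] q7 0.29 F [-2.2  0.6  8.5] w 0.27
mouth [ 0.5792 -0.3417  0.006 ]
offset [-0.0001, -0.1174, 0.0042] yaw -0.0 rows>= 2.8
offset [-0.1217, 0.0039, 0.0091] yaw -41.3 rows>= 5.8
offset [-0.1002, 0.0301, 0.0876] yaw -42.0 rows>= 5.9
```

Emit:
move_arm([
  {"offset": [0,-0.03,0.001],"yaw": 0,"jaw": 255},
  {"offset": [0,-0.07,0.0025],"yaw": 0,"jaw": 255},
  {"offset": [0,-0.1,0.0035],"yaw": 0,"jaw": 255},
  {"offset": [0,-0.1174,0.0042],"yaw": 0,"jaw": 255},
  {"offset": [0,-0.1174,0.0042],"yaw": 0,"jaw": 255},
  {"offset": [0,-0.1174,0.0042],"yaw": 0,"jaw": 255},
])

```text
clock: 31.18
position: [0.5768, -0.3423, 0.2116]
ee_rot: [-0.527, 0.452, -0.47, 0.546]
ft_force: [0.0, 0.7, -2.3]
grip_width: 0.269
```

Emit:
move_arm([
  {"offset": [-0.02,0.0039,0.002],"yaw": -7.1,"jaw": 255},
  {"offset": [-0.04,0.0039,0.003],"yaw": -14.2,"jaw": 255},
  {"offset": [-0.06,0.0039,0.0045],"yaw": -21.3,"jaw": 255},
  {"offset": [-0.08,0.0039,0.006],"yaw": -28.4,"jaw": 255},
  {"offset": [-0.1,0.0039,0.0075],"yaw": -35.5,"jaw": 255},
  {"offset": [-0.1217,0.0039,0.0091],"yaw": -41.3,"jaw": 255},
  {"offset": [-0.1217,0.0039,0.0091],"yaw": -41.3,"jaw": 255},
  {"offset": [-0.1217,0.0039,0.0091],"yaw": -41.3,"jaw": 255},
])

```text
clock: 31.85
position: [0.5671, -0.2193, 0.2069]
ee_rot: [-0.659, 0.23, -0.253, 0.67]
ft_force: [-0.0, -0.7, -2.0]
grip_width: 0.272
```

```bash
python3 plan.py m.5506,-.0883,.08,92
```

```text
t 31.85 p [ 0.5671 -0.2193  0.2069] ang 50.09 tilt [0.036 0.004] q7 0.84 F [-0.  -0.7 -2. ] w 0.272
mouth [ 0.5702 -0.219   0.1205]
offset [-0.0999, 0.0403, 0.0865] yaw -41.9 rows>= 5.9
```

Emit:
move_arm([
  {"offset": [-0.017,0,0.0145],"yaw": -7.1,"jaw": 255},
  {"offset": [-0.034,0,0.029],"yaw": -14.2,"jaw": 255},
  {"offset": [-0.051,0,0.0435],"yaw": -21.3,"jaw": 255},
  {"offset": [-0.068,0,0.058],"yaw": -28.4,"jaw": 255},
  {"offset": [-0.085,0.01,0.0725],"yaw": -35.5,"jaw": 255},
  {"offset": [-0.0999,0.02,0.0865],"yaw": -41.9,"jaw": 255},
  {"offset": [-0.0999,0.0403,0.0865],"yaw": -41.9,"jaw": 255},
  {"offset": [-0.0999,0.0403,0.0865],"yaw": -41.9,"jaw": 255},
  {"offset": [-0.0999,0.0403,0.0865],"yaw": -41.9,"jaw": 255},
])

```text
clock: 32.6
position: [0.5469, -0.09, 0.1656]
ee_rot: [-0.705, -0.023, -0.001, 0.708]
ft_force: [-0.6, -0.6, -0.5]
grip_width: 0.273
```

```bash
python3 plan.py m.5506,-.0883,.056,92 m.5506,-.0883,.047,92
python3 - <<'E'
from h import *
o,p,R=obs();m=p+R[:,1]*.0865
c=manip.camera("side");print(proj(c,[m,[.5506,-.0883,.058]]))
u,v=proj(c,m)[0].astype(int);save(c,"s8.png",(u-30,v-40,u+30,v+25),9)
E
```

```text
t 32.6 p [ 0.5469 -0.09    0.1656] ang 91.8 tilt [0.033 0.005] q7 1.28 F [-0.6 -0.6 -0.5] w 0.273
mouth [ 0.5498 -0.0896  0.0791]
offset [0.0001, 0.0231, 0.0012] yaw -0.2 rows>= 0.6
offset [-0.0003, 0.009, -0.0] yaw -0.0 rows>= 0.2
[[268.84863654 231.13000815]
 [269.16652775 237.57570072]]
```

View pics/s8.png

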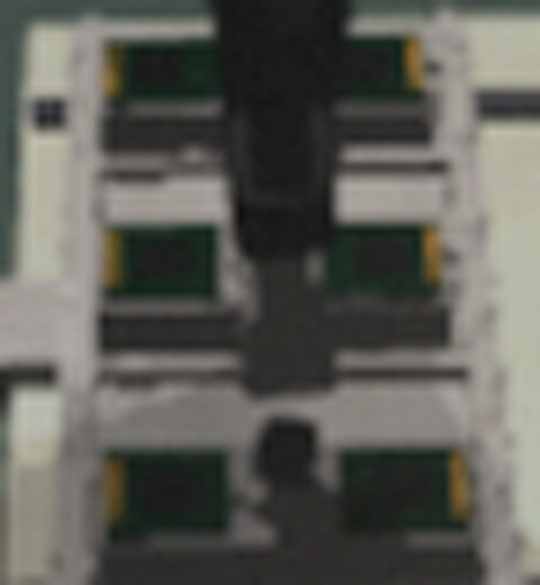

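The driver is straight over head 1: socket centre at column 289 and head at 291 in the crop. I lower it.

Emit:
move_arm([
  {"offset": [0,0.012,0.001],"yaw": 0,"jaw": 255},
  {"offset": [0,0.023,0.0012],"yaw": 0,"jaw": 255},
  {"offset": [-0.0001,0.028,0.0012],"yaw": 0,"jaw": 255},
  {"offset": [-0.0002,0.032,0.0012],"yaw": 0,"jaw": 255},
  {"offset": [-0.0002,0.032,0.0012],"yaw": 0,"jaw": 255},
  {"offset": [-0.0002,0.032,0.0012],"yaw": 0,"jaw": 255},
])

```text
clock: 33.15
position: [0.548, -0.0888, 0.1338]
ee_rot: [-0.705, -0.023, -0.001, 0.709]
ft_force: [-1.2, 0.8, -3.8]
grip_width: 0.27
```

```bash
python3 plan.py; python3 -c "
from h import *
print(manip.get_obs()['torque'])"
```

```text
t 33.15 p [ 0.548  -0.0888  0.1338] ang 91.76 tilt [0.034 0.005] q7 1.25 F [-1.2  0.8 -3.8] w 0.27
mouth [ 0.551  -0.0883  0.0473]
[ 0.31535691  0.08657681 -0.09088285]
```

Seated: the mouth is at 47.3 mm with no upward force. Now I turn it clockwise.

Emit:
move_arm([
  {"offset": [0,0.0001,0],"yaw": 7,"jaw": 255},
  {"offset": [0,0.0002,0],"yaw": 14,"jaw": 255},
  {"offset": [0,0.0003,0],"yaw": 21,"jaw": 255},
  {"offset": [0,0.0004,0],"yaw": 28,"jaw": 255},
  {"offset": [0,0.0005,0],"yaw": 35,"jaw": 255},
  {"offset": [0,0.0006,0],"yaw": 42,"jaw": 255},
  {"offset": [0,0.0007,0],"yaw": 49,"jaw": 255},
  {"offset": [0,0.0008,0],"yaw": 56,"jaw": 255},
  {"offset": [0,0.0009,0],"yaw": 63,"jaw": 255},
  {"offset": [0,0.001,0],"yaw": 69,"jaw": 255},
])

```text
clock: 33.98
position: [0.5483, -0.0889, 0.1328]
ee_rot: [-0.579, 0.384, -0.403, 0.596]
ft_force: [1.3, 1.0, -1.4]
grip_width: 0.272
```

```bash
python3 plan.py m.5508,-.0883,.0465,-20; python3 -c "
from h import *
print(manip.get_obs()['torque'])"
```

```text
t 33.98 p [ 0.5483 -0.0889  0.1328] ang 22.39 tilt [0.035 0.005] q7 0.17 F [ 1.3  1.  -1.4] w 0.272
mouth [ 0.5513 -0.0885  0.0464]
offset [-0.0004, -0.0002, -0.0004] yaw 42.4 rows>= 5.9
[ 0.08101983 -0.23545104  0.00548026]
```

Emit:
move_arm([
  {"offset": [0,0.0001,0],"yaw": 7,"jaw": 255},
  {"offset": [0,0.0002,0],"yaw": 14,"jaw": 255},
  {"offset": [0,0.0003,0],"yaw": 21,"jaw": 255},
  {"offset": [0,0.0004,0],"yaw": 28,"jaw": 255},
  {"offset": [0,0.0005,0],"yaw": 35,"jaw": 255},
  {"offset": [0,0.0006,0],"yaw": 42,"jaw": 255},
  {"offset": [0,0.0007,0],"yaw": 49,"jaw": 255},
  {"offset": [0,0.0008,0],"yaw": 56,"jaw": 255},
  {"offset": [0,0.0009,0],"yaw": 63,"jaw": 255},
  {"offset": [0,0.001,0],"yaw": 69,"jaw": 255},
])

```text
clock: 34.82
position: [0.5488, -0.0893, 0.1319]
ee_rot: [0.247, -0.655, 0.661, -0.272]
ft_force: [1.8, -0.5, -0.8]
grip_width: 0.271
```

Emit:
move_arm([
  {"offset": [0,0.0001,0],"yaw": 7,"jaw": 255},
  {"offset": [0,0.0002,0],"yaw": 14,"jaw": 255},
  {"offset": [0,0.0003,0],"yaw": 21,"jaw": 255},
  {"offset": [0,0.0004,0],"yaw": 28,"jaw": 255},
  {"offset": [0,0.0005,0],"yaw": 35,"jaw": 255},
  {"offset": [0,0.0006,0],"yaw": 42,"jaw": 255},
  {"offset": [0,0.0007,0],"yaw": 49,"jaw": 255},
  {"offset": [0,0.0008,0],"yaw": 56,"jaw": 255},
  {"offset": [0,0.0009,0],"yaw": 63,"jaw": 255},
  {"offset": [0,0.001,0],"yaw": 69,"jaw": 255},
])

```text
clock: 35.65
position: [0.5486, -0.0902, 0.1307]
ee_rot: [0.173, 0.692, -0.684, -0.149]
ft_force: [-0.6, -2.2, -1.0]
grip_width: 0.271
```

```bash
python3 plan.py; python3 -c "
from h import *
print(manip.get_obs()['torque'])"
```

```text
t 35.65 p [ 0.5486 -0.0902  0.1307] ang -116.37 tilt [0.036 0.003] q7 -2.1 F [-0.6 -2.2 -1. ] w 0.271
mouth [ 0.5517 -0.0899  0.0443]
[-0.59569748  0.22756419  0.02048003]
```

Emit:
move_arm([
  {"offset": [0,0,0],"yaw": -7,"jaw": 255},
  {"offset": [0,0,0],"yaw": -14,"jaw": 255},
  {"offset": [0,0,0],"yaw": -14,"jaw": 255},
  {"offset": [0,-0.01,0],"yaw": -14,"jaw": 255},
  {"offset": [0,-0.025,0],"yaw": -14,"jaw": 255},
  {"offset": [0,-0.045,0],"yaw": -14,"jaw": 255},
  {"offset": [0,-0.05,0],"yaw": -14,"jaw": 255},
  {"offset": [0,-0.05,0],"yaw": -14,"jaw": 255},
])

```text
clock: 36.32
position: [0.5479, -0.0904, 0.1827]
ee_rot: [0.091, 0.705, -0.7, -0.064]
ft_force: [0.1, 0.5, -1.1]
grip_width: 0.27
```

```bash
python3 tilt.py 1 s9.png; python3 plan.py m.5525,-.05,.092,-36 m.554,-.02,.09,32 m.555,.0,.08,100
```

```text
1 slope along,lat [ 0.007 -0.02 ] z0 0.0351 368
t 36.37 p [ 0.5472 -0.0905  0.1812] ang -102.5 tilt [0.037 0.003] q7 -1.84 F [-0.1 -0.8 -2.2] w 0.27
mouth [ 0.5504 -0.0902  0.0948]
offset [0.0067, 0.003, -0.0397] yaw -66.5 rows>= 9.3
offset [-0.0251, 0.0021, -0.0165] yaw -68.0 rows>= 9.5
offset [-0.0166, 0.0101, 0.0111] yaw -68.0 rows>= 9.5
```

Emit:
move_arm([
  {"offset": [0.0007,0.003,-0.004],"yaw": -7,"jaw": 255},
  {"offset": [0.0014,0.003,-0.008],"yaw": -14,"jaw": 255},
  {"offset": [0.002,0.003,-0.012],"yaw": -21,"jaw": 255},
  {"offset": [0.0027,0.003,-0.016],"yaw": -28,"jaw": 255},
  {"offset": [0.0034,0.003,-0.02],"yaw": -35,"jaw": 255},
  {"offset": [0.004,0.003,-0.024],"yaw": -42,"jaw": 255},
  {"offset": [0.0047,0.003,-0.028],"yaw": -49,"jaw": 255},
  {"offset": [0.0054,0.003,-0.032],"yaw": -56,"jaw": 255},
  {"offset": [0.006,0.003,-0.036],"yaw": -63,"jaw": 255},
  {"offset": [0.0067,0.003,-0.0397],"yaw": -67,"jaw": 255},
])

```text
clock: 37.2
position: [0.5488, -0.05, 0.1771]
ee_rot: [0.314, -0.623, 0.632, -0.337]
ft_force: [-0.5, -0.4, -1.6]
grip_width: 0.268
```

Emit:
move_arm([
  {"offset": [-0.0025,0.002,-0.0017],"yaw": -7,"jaw": 255},
  {"offset": [-0.005,0.002,-0.0034],"yaw": -14,"jaw": 255},
  {"offset": [-0.0075,0.002,-0.005],"yaw": -21,"jaw": 255},
  {"offset": [-0.01,0.002,-0.0067],"yaw": -28,"jaw": 255},
  {"offset": [-0.0125,0.002,-0.0083],"yaw": -35,"jaw": 255},
  {"offset": [-0.015,0.002,-0.01],"yaw": -42,"jaw": 255},
  {"offset": [-0.0175,0.002,-0.0117],"yaw": -49,"jaw": 255},
  {"offset": [-0.02,0.002,-0.0133],"yaw": -56,"jaw": 255},
  {"offset": [-0.0225,0.002,-0.015],"yaw": -63,"jaw": 255},
  {"offset": [-0.0251,0.002,-0.0165],"yaw": -68,"jaw": 255},
])

```text
clock: 38.03
position: [0.5492, -0.0199, 0.174]
ee_rot: [-0.615, 0.327, -0.347, 0.628]
ft_force: [0.0, 0.8, -1.3]
grip_width: 0.271
```

```bash
python3 plan.py m.555,.0,.078,100
```

```text
t 38.03 p [ 0.5492 -0.0199  0.174 ] ang 33.11 tilt [0.034 0.004] q7 0.27 F [ 0.   0.8 -1.3] w 0.271
mouth [ 0.5521 -0.0196  0.0875]
offset [-0.0149, 0.0097, 0.0128] yaw -66.9 rows>= 9.3
```

Emit:
move_arm([
  {"offset": [-0.0015,0,0.0013],"yaw": -7,"jaw": 255},
  {"offset": [-0.003,0,0.0026],"yaw": -14,"jaw": 255},
  {"offset": [-0.0045,0,0.0039],"yaw": -21,"jaw": 255},
  {"offset": [-0.006,0,0.005],"yaw": -28,"jaw": 255},
  {"offset": [-0.0075,0,0.0065],"yaw": -35,"jaw": 255},
  {"offset": [-0.009,0.002,0.008],"yaw": -42,"jaw": 255},
  {"offset": [-0.0105,0.004,0.009],"yaw": -49,"jaw": 255},
  {"offset": [-0.012,0.006,0.0105],"yaw": -56,"jaw": 255},
  {"offset": [-0.0149,0.0097,0.0128],"yaw": -63,"jaw": 255},
  {"offset": [-0.0149,0.0097,0.0128],"yaw": -66.9,"jaw": 255},
])

```text
clock: 38.87
position: [0.5513, 0.0002, 0.1628]
ee_rot: [-0.704, -0.075, 0.052, 0.705]
ft_force: [-0.9, 0.7, -1.3]
grip_width: 0.271
```

```bash
cat > head_x.py <<'E'
from h import *
import sys
# side view: columns/rows of socket mouth expected and head; dark head blob below mouth
o,p,R=obs();m=p+R[:,1]*.0865
c=manip.camera("side");X=cloud(c)
y0=float(sys.argv[1])
k=(X[...,2]>.047)&(X[...,2]<.0575)&(abs(X[...,1]-y0)<.018)&(abs(X[...,0]-.555)<.025)
P=X[k];print("head side: x range",np.percentile(P[:,0],[2,98]).round(4),"mid",P[:,0].mean().round(4),"ymin",P[:,1].min().round(4),len(P),"mouth",m.round(4))
k=(X[...,2]>m[2]+.003)&(X[...,2]<m[2]+.014)&(abs(X[...,1]-y0)<.02)&(abs(X[...,0]-.555)<.025)
P=X[k];print("socket side: x range",np.percentile(P[:,0],[2,98]).round(4),"mid",P[:,0].mean().round(4),"ymin",P[:,1].min().round(4),len(P))
E
python3 head_x.py 0; python3 plan.py m.555,.0,.047,100
```

```text
head side: x range [0.5479 0.5621] mid 0.5548 ymin -0.0118 34 mouth [0.554  0.0006 0.0763]
socket side: x range [0.5416 0.5663] mid 0.5536 ymin -0.0179 36
t 38.92 p [ 5.513e-01 -1.000e-04  1.629e-01] ang 100.47 tilt [0.031 0.004] q7 1.28 F [-0.8  0.4 -1.4] w 0.27
mouth [5.54e-01 3.00e-04 7.64e-02]
offset [-0.0, 0.0295, -0.0004] yaw 0.5 rows>= 0.7
```

Emit:
move_arm([
  {"offset": [0,0.012,0],"yaw": 0.5,"jaw": 255},
  {"offset": [0,0.02,0],"yaw": 0.5,"jaw": 255},
  {"offset": [0,0.025,0],"yaw": 0.5,"jaw": 255},
  {"offset": [0,0.0293,-0.0002],"yaw": 0.5,"jaw": 255},
  {"offset": [0,0.0293,-0.0002],"yaw": 0.5,"jaw": 255},
  {"offset": [0,0.0293,-0.0002],"yaw": 0.5,"jaw": 255},
])

```text
clock: 39.42
position: [0.5523, -0.0001, 0.1334]
ee_rot: [-0.704, -0.072, 0.05, 0.705]
ft_force: [0.5, -0.1, -2.4]
grip_width: 0.267
```

```bash
python3 plan.py; python3 -c "
from h import *
print(manip.get_obs()['torque'])"
```

```text
t 39.42 p [ 5.523e-01 -1.000e-04  1.334e-01] ang 99.91 tilt [0.031 0.004] q7 1.24 F [ 0.5 -0.1 -2.4] w 0.267
mouth [5.55e-01 2.00e-04 4.69e-02]
[-0.07341534  0.02067666 -0.05186992]
```

Seated again on screw 2. Three clockwise turns.

Emit:
move_arm([
  {"offset": [0,0.0001,0],"yaw": 7,"jaw": 255},
  {"offset": [0,0.0002,0],"yaw": 14,"jaw": 255},
  {"offset": [0,0.0003,0],"yaw": 21,"jaw": 255},
  {"offset": [0,0.0004,0],"yaw": 28,"jaw": 255},
  {"offset": [0,0.0005,0],"yaw": 35,"jaw": 255},
  {"offset": [0,0.0006,0],"yaw": 42,"jaw": 255},
  {"offset": [0,0.0007,0],"yaw": 49,"jaw": 255},
  {"offset": [0,0.0008,0],"yaw": 56,"jaw": 255},
  {"offset": [0,0.0009,0],"yaw": 63,"jaw": 255},
  {"offset": [0,0.001,0],"yaw": 69,"jaw": 255},
])

```text
clock: 40.25
position: [0.5527, -0.0, 0.1325]
ee_rot: [-0.607, 0.341, -0.36, 0.621]
ft_force: [1.8, 0.2, -1.7]
grip_width: 0.27
```

Emit:
move_arm([
  {"offset": [0,0.0001,0],"yaw": 7,"jaw": 255},
  {"offset": [0,0.0002,0],"yaw": 14,"jaw": 255},
  {"offset": [0,0.0003,0],"yaw": 21,"jaw": 255},
  {"offset": [0,0.0004,0],"yaw": 28,"jaw": 255},
  {"offset": [0,0.0005,0],"yaw": 35,"jaw": 255},
  {"offset": [0,0.0006,0],"yaw": 42,"jaw": 255},
  {"offset": [0,0.0007,0],"yaw": 49,"jaw": 255},
  {"offset": [0,0.0008,0],"yaw": 56,"jaw": 255},
  {"offset": [0,0.0009,0],"yaw": 63,"jaw": 255},
  {"offset": [0,0.001,0],"yaw": 69,"jaw": 255},
])

```text
clock: 41.08
position: [0.5531, -0.0004, 0.1316]
ee_rot: [0.294, -0.634, 0.642, -0.316]
ft_force: [0.9, -1.4, -2.2]
grip_width: 0.27
```

Emit:
move_arm([
  {"offset": [0,0.0001,0],"yaw": 7,"jaw": 255},
  {"offset": [0,0.0002,0],"yaw": 14,"jaw": 255},
  {"offset": [0,0.0003,0],"yaw": 21,"jaw": 255},
  {"offset": [0,0.0004,0],"yaw": 28,"jaw": 255},
  {"offset": [0,0.0005,0],"yaw": 35,"jaw": 255},
  {"offset": [0,0.0006,0],"yaw": 42,"jaw": 255},
  {"offset": [0,0.0007,0],"yaw": 49,"jaw": 255},
  {"offset": [0,0.0008,0],"yaw": 56,"jaw": 255},
  {"offset": [0,0.0009,0],"yaw": 63,"jaw": 255},
  {"offset": [0,0.001,0],"yaw": 69,"jaw": 255},
])

```text
clock: 41.92
position: [0.5531, -0.0015, 0.1304]
ee_rot: [0.124, 0.701, -0.695, -0.101]
ft_force: [-0.7, -2.9, -0.4]
grip_width: 0.272
```

Emit:
move_arm([
  {"offset": [0,0,0],"yaw": -7,"jaw": 255},
  {"offset": [0,0,0],"yaw": -14,"jaw": 255},
  {"offset": [0,0,0],"yaw": -14,"jaw": 255},
  {"offset": [0,-0.01,0],"yaw": -14,"jaw": 255},
  {"offset": [0,-0.025,0],"yaw": -14,"jaw": 255},
  {"offset": [0,-0.045,0],"yaw": -14,"jaw": 255},
  {"offset": [0,-0.05,0],"yaw": -14,"jaw": 255},
  {"offset": [0,-0.05,0],"yaw": -14,"jaw": 255},
])

```text
clock: 42.58
position: [0.5524, -0.0014, 0.1824]
ee_rot: [0.041, 0.708, -0.705, -0.015]
ft_force: [-0.1, -0.4, -1.4]
grip_width: 0.272
```

```bash
python3 tilt.py 12 s10.png; python3 plan.py m.557,.035,.092,-10 m.559,.07,.09,60 m.5595,.083,.08,131
```

```text
1 slope along,lat [0.008 0.003] z0 0.0351 358
2 slope along,lat [-0.002  0.049] z0 0.0349 337
t 42.63 p [ 0.5518 -0.0016  0.1809] ang -94.45 tilt [0.035 0.002] q7 -1.86 F [-0.9  0.1 -1.7] w 0.276
mouth [ 0.5548 -0.0014  0.0945]
offset [0.0007, 0.0026, -0.0365] yaw -84.4 rows>= 11.8
offset [-0.0348, 0.0021, -0.0042] yaw -70.0 rows>= 9.8
offset [-0.0064, 0.01, 0.0113] yaw -71.0 rows>= 9.9
```

Emit:
move_arm([
  {"offset": [0,0.002,-0.004],"yaw": -7.1,"jaw": 255},
  {"offset": [0,0.002,-0.008],"yaw": -14.2,"jaw": 255},
  {"offset": [0,0.002,-0.012],"yaw": -21.3,"jaw": 255},
  {"offset": [0,0.002,-0.016],"yaw": -28.4,"jaw": 255},
  {"offset": [0,0.002,-0.02],"yaw": -35.5,"jaw": 255},
  {"offset": [0,0.002,-0.024],"yaw": -42.6,"jaw": 255},
  {"offset": [0,0.002,-0.028],"yaw": -49.7,"jaw": 255},
  {"offset": [0,0.002,-0.032],"yaw": -56.8,"jaw": 255},
  {"offset": [0,0.002,-0.036],"yaw": -63.9,"jaw": 255},
  {"offset": [0,0.002,-0.036],"yaw": -71,"jaw": 255},
])

```text
clock: 43.47
position: [0.554, 0.0352, 0.1779]
ee_rot: [0.379, -0.584, 0.596, -0.4]
ft_force: [0.3, -0.6, -1.6]
grip_width: 0.273
```

```bash
python3 plan.py m.558,.06,.09,48 m.5592,.083,.08,119
```

```text
t 43.47 p [0.554  0.0352 0.1779] ang -23.14 tilt [0.034 0.003] q7 -0.74 F [ 0.3 -0.6 -1.6] w 0.273
mouth [0.5569 0.0355 0.0914]
offset [-0.023, 0.0015, -0.0086] yaw -71.1 rows>= 9.9
offset [-0.0147, 0.0101, 0.0177] yaw -71.0 rows>= 9.9
```

Emit:
move_arm([
  {"offset": [-0.0023,0.0015,-0.0009],"yaw": -7.1,"jaw": 255},
  {"offset": [-0.0046,0.0015,-0.0018],"yaw": -14.2,"jaw": 255},
  {"offset": [-0.007,0.0015,-0.0026],"yaw": -21.3,"jaw": 255},
  {"offset": [-0.0092,0.0015,-0.0035],"yaw": -28.4,"jaw": 255},
  {"offset": [-0.0115,0.0015,-0.0043],"yaw": -35.5,"jaw": 255},
  {"offset": [-0.0138,0.0015,-0.005],"yaw": -42.6,"jaw": 255},
  {"offset": [-0.016,0.0015,-0.006],"yaw": -49.7,"jaw": 255},
  {"offset": [-0.0184,0.0015,-0.007],"yaw": -56.8,"jaw": 255},
  {"offset": [-0.023,0.0015,-0.0086],"yaw": -63.9,"jaw": 255},
  {"offset": [-0.023,0.0015,-0.0086],"yaw": -71,"jaw": 255},
])

```text
clock: 44.3
position: [0.5545, 0.0607, 0.1753]
ee_rot: [-0.655, 0.242, -0.262, 0.666]
ft_force: [0.1, 0.4, -2.3]
grip_width: 0.274
```

Emit:
move_arm([
  {"offset": [-0.0015,0.001,0.0018],"yaw": -7.1,"jaw": 255},
  {"offset": [-0.003,0.002,0.0035],"yaw": -14.2,"jaw": 255},
  {"offset": [-0.0045,0.003,0.0053],"yaw": -21.3,"jaw": 255},
  {"offset": [-0.006,0.004,0.007],"yaw": -28.4,"jaw": 255},
  {"offset": [-0.0075,0.005,0.0088],"yaw": -35.5,"jaw": 255},
  {"offset": [-0.009,0.006,0.0105],"yaw": -42.6,"jaw": 255},
  {"offset": [-0.0105,0.007,0.0123],"yaw": -49.7,"jaw": 255},
  {"offset": [-0.012,0.008,0.014],"yaw": -56.8,"jaw": 255},
  {"offset": [-0.0147,0.01,0.0177],"yaw": -63.9,"jaw": 255},
  {"offset": [-0.0147,0.01,0.0177],"yaw": -71,"jaw": 255},
])

```text
clock: 45.13
position: [0.5549, 0.0844, 0.1641]
ee_rot: [0.685, 0.191, -0.169, -0.682]
ft_force: [0.5, -0.2, -2.3]
grip_width: 0.275
```

```bash
python3 head_x.py .083; python3 plan.py m.5595,.083,.07,134 m.5595,.083,.047,134
```

```text
head side: x range [0.5493 0.5675] mid 0.5584 ymin 0.0713 31 mouth [0.5576 0.0847 0.0776]
socket side: x range [0.5448 0.5699] mid 0.5577 ymin 0.0672 38
t 45.18 p [0.555  0.0839 0.164 ] ang 120.0 tilt [0.03  0.004] q7 1.45 F [ 0.2 -0.5 -2.4] w 0.272
mouth [0.5576 0.0842 0.0775]
offset [0.0008, 0.0076, -0.0019] yaw -14.0 rows>= 2.0
offset [-0.0006, 0.023, 0.0004] yaw -0.0 rows>= 0.6
```

```bash
python3 plan.py m.5585,.0835,.065,134 m.5585,.0835,.047,134
```

```text
t 45.18 p [0.555  0.0839 0.164 ] ang 120.0 tilt [0.03  0.004] q7 1.45 F [ 0.2 -0.5 -2.4] w 0.272
mouth [0.5576 0.0842 0.0775]
offset [0.0001, 0.0125, -0.0009] yaw -14.0 rows>= 2.0
offset [-0.0004, 0.018, 0.0003] yaw -0.0 rows>= 0.4
```

Emit:
move_arm([
  {"offset": [0.0001,0,-0.0009],"yaw": -7,"jaw": 255},
  {"offset": [0.0001,0.005,-0.0009],"yaw": -14,"jaw": 255},
  {"offset": [0.0001,0.0125,-0.0009],"yaw": -14,"jaw": 255},
  {"offset": [0.0,0.02,-0.0007],"yaw": -14,"jaw": 255},
  {"offset": [-0.0002,0.026,-0.0006],"yaw": -14,"jaw": 255},
  {"offset": [-0.0003,0.0303,-0.0005],"yaw": -14,"jaw": 255},
  {"offset": [-0.0003,0.0303,-0.0005],"yaw": -14,"jaw": 255},
  {"offset": [-0.0003,0.0303,-0.0005],"yaw": -14,"jaw": 255},
])

```text
clock: 45.85
position: [0.5558, 0.0835, 0.1335]
ee_rot: [0.659, 0.275, -0.254, -0.653]
ft_force: [0.0, -1.2, -1.9]
grip_width: 0.276
```

```bash
python3 plan.py m.5585,.0835,.047,134; python3 -c "
from h import *
print(manip.get_obs()['torque'])"
```

```text
t 45.85 p [0.5558 0.0835 0.1335] ang 133.88 tilt [0.03  0.003] q7 1.64 F [ 0.  -1.2 -1.9] w 0.276
mouth [0.5585 0.0837 0.047 ]
offset [-0.0001, 0.0, -0.0002] yaw -0.1 rows>= 0.0
[-0.06295422  0.00062831 -0.0180046 ]
```

Seated on screw 3. Turning it the same way.

Emit:
move_arm([
  {"offset": [0,0.0001,0],"yaw": 7,"jaw": 255},
  {"offset": [0,0.0002,0],"yaw": 14,"jaw": 255},
  {"offset": [0,0.0003,0],"yaw": 21,"jaw": 255},
  {"offset": [0,0.0004,0],"yaw": 28,"jaw": 255},
  {"offset": [0,0.0005,0],"yaw": 35,"jaw": 255},
  {"offset": [0,0.0006,0],"yaw": 42,"jaw": 255},
  {"offset": [0,0.0007,0],"yaw": 49,"jaw": 255},
  {"offset": [0,0.0008,0],"yaw": 56,"jaw": 255},
  {"offset": [0,0.0009,0],"yaw": 63,"jaw": 255},
  {"offset": [0,0.001,0],"yaw": 69,"jaw": 255},
])

```text
clock: 46.68
position: [0.5563, 0.0836, 0.1327]
ee_rot: [-0.686, 0.146, -0.167, 0.693]
ft_force: [2.0, -0.9, -3.1]
grip_width: 0.273
```

Emit:
move_arm([
  {"offset": [0,0.0001,0],"yaw": 7,"jaw": 255},
  {"offset": [0,0.0002,0],"yaw": 14,"jaw": 255},
  {"offset": [0,0.0003,0],"yaw": 21,"jaw": 255},
  {"offset": [0,0.0004,0],"yaw": 28,"jaw": 255},
  {"offset": [0,0.0005,0],"yaw": 35,"jaw": 255},
  {"offset": [0,0.0006,0],"yaw": 42,"jaw": 255},
  {"offset": [0,0.0007,0],"yaw": 49,"jaw": 255},
  {"offset": [0,0.0008,0],"yaw": 56,"jaw": 255},
  {"offset": [0,0.0009,0],"yaw": 63,"jaw": 255},
  {"offset": [0,0.001,0],"yaw": 69,"jaw": 255},
])

```text
clock: 47.52
position: [0.5566, 0.0835, 0.1317]
ee_rot: [0.468, -0.514, 0.528, -0.487]
ft_force: [1.4, -0.9, -3.7]
grip_width: 0.268
```

Emit:
move_arm([
  {"offset": [0,0.0001,0],"yaw": 7,"jaw": 255},
  {"offset": [0,0.0002,0],"yaw": 14,"jaw": 255},
  {"offset": [0,0.0003,0],"yaw": 21,"jaw": 255},
  {"offset": [0,0.0004,0],"yaw": 28,"jaw": 255},
  {"offset": [0,0.0005,0],"yaw": 35,"jaw": 255},
  {"offset": [0,0.0006,0],"yaw": 42,"jaw": 255},
  {"offset": [0,0.0007,0],"yaw": 49,"jaw": 255},
  {"offset": [0,0.0008,0],"yaw": 56,"jaw": 255},
  {"offset": [0,0.0009,0],"yaw": 63,"jaw": 255},
  {"offset": [0,0.001,0],"yaw": 69,"jaw": 255},
])

```text
clock: 48.35
position: [0.5569, 0.0831, 0.1308]
ee_rot: [0.084, -0.7, 0.701, -0.107]
ft_force: [2.3, -1.5, -2.8]
grip_width: 0.273
```

Emit:
move_arm([
  {"offset": [0,0,0],"yaw": -7,"jaw": 255},
  {"offset": [0,0,0],"yaw": -14,"jaw": 255},
  {"offset": [0,0,0],"yaw": -14,"jaw": 255},
  {"offset": [0,-0.01,0],"yaw": -14,"jaw": 255},
  {"offset": [0,-0.025,0],"yaw": -14,"jaw": 255},
  {"offset": [0,-0.045,0],"yaw": -14,"jaw": 255},
  {"offset": [0,-0.06,0],"yaw": -14,"jaw": 255},
  {"offset": [0,-0.06,0],"yaw": -14,"jaw": 255},
])

```text
clock: 49.02
position: [0.5564, 0.0836, 0.1947]
ee_rot: [0.165, -0.682, 0.686, -0.192]
ft_force: [1.0, 0.4, -1.2]
grip_width: 0.274
```

```bash
python3 tilt.py 123 s11.png; python3 bays.py 123; python3 plan.py m.45,-.05,.125,-40 m.5,-.24,.125,-20 m.577,-.3415,.08,8.7
```

```text
1 slope along,lat [ 0.007 -0.024] z0 0.0349 366
2 slope along,lat [0.003 0.034] z0 0.0349 332
3 slope along,lat [ 0.004 -0.022] z0 0.0348 263
bay 1 top 446 rel [ 1.3 -0.4] [36.4 96.6] 87.9 ztop 0.0335 head [ 0.5464 -0.0891  0.0525] 28
bay 2 top 338 rel [ 0.8 -0.9] [95.9 35.3] 3.1 ztop 0.0334 head [ 0.5516 -0.0006  0.0516] 25
3 top few
bay 1 side 487 rel [ 3.1 -2.2] [37.5 93.6] 88.4 ztop 0.0349 head [ 0.5473 -0.0936  0.0524] 33
bay 2 side 409 rel [ 2.6 -1.7] [39. 92.] 88.4 ztop 0.0347 head [ 0.5514 -0.0048  0.0521] 28
bay 3 side 354 rel [ 0.3 -3.9] [40.2 95.4] 88.1 ztop 0.0344 head [0.5573 0.0784 0.0518] 24
t 49.17 p [0.5547 0.0828 0.1905] ang -60.62 tilt [0.034 0.003] q7 -1.43 F [-0.  -0.6 -1.6] w 0.271
mouth [0.5576 0.0831 0.104 ]
offset [0.1584, -0.0249, 0.0634] yaw -20.6 rows>= 4.1
offset [0.1135, 0.0012, 0.1604] yaw -20.0 rows>= 4.7
offset [0.0697, 0.0473, 0.1056] yaw -28.7 rows>= 4.0
```

Emit:
move_arm([
  {"offset": [0.04,-0.0249,0.016],"yaw": -7,"jaw": 255},
  {"offset": [0.08,-0.0249,0.032],"yaw": -14,"jaw": 255},
  {"offset": [0.12,-0.0249,0.048],"yaw": -20.6,"jaw": 255},
  {"offset": [0.1584,-0.0249,0.0634],"yaw": -20.6,"jaw": 255},
  {"offset": [0.1584,-0.0249,0.0634],"yaw": -20.6,"jaw": 255},
  {"offset": [0.1584,-0.0249,0.0634],"yaw": -20.6,"jaw": 255},
  {"offset": [0.1584,-0.0249,0.0634],"yaw": -20.6,"jaw": 255},
])

```text
clock: 49.75
position: [0.4459, -0.0516, 0.2107]
ee_rot: [0.286, -0.637, 0.646, -0.308]
ft_force: [0.4, -0.0, -1.1]
grip_width: 0.27
```

```bash
python3 - <<'E'
from h import *
from bays import BAY
for n in ("top","side"):
    Xs=[cloud(manip.camera(n)) for _ in range(6)]
    Z=np.nanmedian([x[...,2] for x in Xs],0);X=np.nanmedian(Xs,0)
    for i,h in {1:(.548,-.089),2:(.552,-.001),3:(.5575,.083)}.items():
        k=(abs(X[...,0]-h[0])<.012)&(abs(X[...,1]-h[1]+(.004 if n=="side" else 0))<.012)&(Z>.046)
        z=np.sort(Z[k]);print(n,i,len(z),"top5",z[-7:].round(4), "p50",np.median(z).round(4) if len(z) else 0)
E
python3 plan.py m.5,-.24,.125,-20 m.577,-.3415,.08,8.7
```

```text
top 1 29 top5 [0.0537 0.0539 0.054  0.0543 0.0544 0.0544 0.0549] p50 0.0514
top 2 34 top5 [0.0534 0.0535 0.0537 0.054  0.0545 0.0546 0.0548] p50 0.0502
top 3 26 top5 [0.0531 0.0532 0.0534 0.0535 0.0538 0.0541 0.0545] p50 0.0516
side 1 39 top5 [0.0545 0.0546 0.0548 0.0554 0.0554 0.0555 0.056 ] p50 0.0519
side 2 32 top5 [0.0543 0.0544 0.0547 0.0548 0.0548 0.0551 0.0553] p50 0.0517
side 3 29 top5 [0.0539 0.0539 0.0542 0.0546 0.0546 0.0552 0.0553] p50 0.0511
t 50.35 p [ 0.4471 -0.05    0.2114] ang -40.01 tilt [0.033 0.003] q7 -0.66 F [ 0.3 -0.6 -1. ] w 0.27
mouth [ 0.45   -0.0498  0.1249]
offset [0.1136, 0.001, 0.1606] yaw -20.0 rows>= 4.7
offset [0.0697, 0.0473, 0.1056] yaw -28.7 rows>= 4.0
```

All three head tops are at about 55 mm, from 58 mm at the start, so each screw has sunk about 3 mm, which is over 3 rad. Now back to the stand.

Emit:
move_arm([
  {"offset": [0.023,0.001,0.032],"yaw": -7,"jaw": 255},
  {"offset": [0.046,0.001,0.064],"yaw": -14,"jaw": 255},
  {"offset": [0.069,0.001,0.096],"yaw": -20,"jaw": 255},
  {"offset": [0.092,0.001,0.128],"yaw": -20,"jaw": 255},
  {"offset": [0.1136,0.001,0.1606],"yaw": -20,"jaw": 255},
  {"offset": [0.1136,0.001,0.1606],"yaw": -20,"jaw": 255},
  {"offset": [0.1136,0.001,0.1606],"yaw": -20,"jaw": 255},
])

```text
clock: 50.93
position: [0.4969, -0.2426, 0.2107]
ee_rot: [0.394, -0.574, 0.585, -0.415]
ft_force: [-0.2, 1.5, -1.8]
grip_width: 0.27
```

```bash
python3 plan.py m.5765,-.3415,.08,11
```

```text
t 50.93 p [ 0.4969 -0.2426  0.2107] ang -20.23 tilt [0.033 0.004] q7 -0.05 F [-0.2  1.5 -1.8] w 0.27
mouth [ 0.4997 -0.2423  0.1242]
offset [0.0672, 0.0464, 0.1051] yaw -31.2 rows>= 4.4
```

Emit:
move_arm([
  {"offset": [0.017,0,0.026],"yaw": -7,"jaw": 255},
  {"offset": [0.034,0,0.052],"yaw": -14,"jaw": 255},
  {"offset": [0.051,0,0.079],"yaw": -21,"jaw": 255},
  {"offset": [0.0672,0.01,0.1051],"yaw": -28,"jaw": 255},
  {"offset": [0.0672,0.03,0.1051],"yaw": -31.2,"jaw": 255},
  {"offset": [0.0672,0.0464,0.1051],"yaw": -31.2,"jaw": 255},
  {"offset": [0.0672,0.0464,0.1051],"yaw": -31.2,"jaw": 255},
  {"offset": [0.0672,0.0464,0.1051],"yaw": -31.2,"jaw": 255},
])

```text
clock: 51.6
position: [0.5736, -0.3405, 0.166]
ee_rot: [-0.537, 0.442, -0.457, 0.554]
ft_force: [-0.6, 0.3, -0.5]
grip_width: 0.272
```

```bash
python3 plan.py m.5765,-.3415,.035,11 m.5765,-.3415,.007,11
python3 - <<'E'
from h import *
o,p,R=obs();m=p+R[:,1]*.0865
c=manip.camera("side");X=cloud(c)
u,v=proj(c,m)[0].astype(int);save(c,"s12.png",(u-30,v-30,u+30,v+35),9)
for n in("top","side"):
    c=manip.camera(n);X=cloud(c)
    k=(X[...,2]>.027)&(X[...,2]<.036)&(abs(X[...,0]-.575)<.035)&(abs(X[...,1]+.342)<.035);P=X[k]
    print(n,len(P),cv2.minAreaRect((P[:,:2]*1000).astype(np.float32)))
E
```

```text
t 51.6 p [ 0.5736 -0.3405  0.166 ] ang 11.02 tilt [0.031 0.005] q7 0.52 F [-0.6  0.3 -0.5] w 0.272
mouth [ 0.5763 -0.34    0.0795]
offset [0.0014, 0.0445, -0.0015] yaw 0.0 rows>= 1.1
offset [-0.0, 0.028, -0.0009] yaw -0.0 rows>= 0.7
top 81 ((573.4483642578125, -341.1834411621094), (40.944236755371094, 38.211307525634766), 10.583406448364258)
side 270 ((574.94677734375, -343.93817138671875), (41.17413330078125, 41.743953704833984), 11.743146896362305)
```

View pics/s12.png

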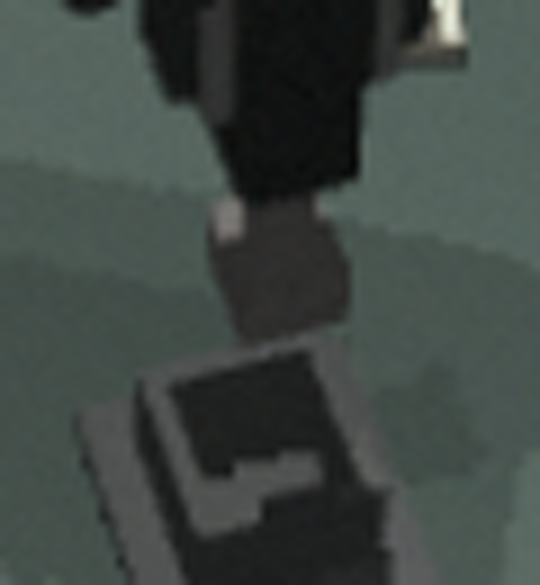

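The driver hangs over the stand's well, with the well opening visible at crop (250,410). I lower it slightly nearer to centre.

```bash
python3 plan.py m.5752,-.342,.04,11 m.5752,-.342,.0075,11
```

```text
t 51.75 p [ 0.5744 -0.3415  0.1683] ang 11.01 tilt [0.035 0.002] q7 0.52 F [-0.1 -0.4 -1.3] w 0.268
mouth [ 0.5774 -0.3413  0.0818]
offset [0.0001, 0.0417, -0.0037] yaw 0.0 rows>= 1.0
offset [-0.0001, 0.0325, -0.0011] yaw -0.0 rows>= 0.8
```

Emit:
move_arm([
  {"offset": [0,0.02,-0.003],"yaw": 0,"jaw": 255},
  {"offset": [0,0.0417,-0.0037],"yaw": 0,"jaw": 255},
  {"offset": [0,0.055,-0.0042],"yaw": 0,"jaw": 255},
  {"offset": [0,0.068,-0.0046],"yaw": 0,"jaw": 255},
  {"offset": [0,0.0745,-0.0048],"yaw": 0,"jaw": 255},
  {"offset": [0,0.0745,-0.0048],"yaw": 0,"jaw": 255},
  {"offset": [0,0.0745,-0.0048],"yaw": 0,"jaw": 255},
])

```text
clock: 52.33
position: [0.5727, -0.3423, 0.0942]
ee_rot: [-0.537, 0.441, -0.459, 0.554]
ft_force: [-0.2, -0.0, -1.6]
grip_width: 0.27
```

```bash
python3 plan.py
```

```text
t 52.33 p [ 0.5727 -0.3423  0.0942] ang 11.01 tilt [0.035 0.002] q7 0.5 F [-0.2 -0.  -1.6] w 0.27
mouth [ 0.5757 -0.3421  0.0077]
```

Emit:
move_arm([
  {"offset": [0,0.0015,0],"yaw": 0,"jaw": 255},
  {"offset": [0,0.0015,0],"yaw": 0,"jaw": 255},
  {"offset": [0,0.0015,0],"yaw": 0,"jaw": 90},
  {"offset": [0,0.0015,0],"yaw": 0,"jaw": 90},
  {"offset": [0,0.0015,0],"yaw": 0,"jaw": 90},
  {"offset": [0,-0.015,0],"yaw": 0,"jaw": 90},
  {"offset": [0,-0.05,0],"yaw": 0,"jaw": 90},
  {"offset": [0,-0.09,0],"yaw": 0,"jaw": 90},
  {"offset": [0,-0.11,0],"yaw": 0,"jaw": 90},
  {"offset": [0,-0.11,0],"yaw": 0,"jaw": 90},
])

```text
clock: 53.17
position: [0.571, -0.3434, 0.2107]
ee_rot: [-0.536, 0.437, -0.462, 0.554]
ft_force: [1.2, -0.3, -0.0]
grip_width: 0.647
```

```bash
cat > chk.py <<'E'
from h import *
for n in("top","side"):
    c=manip.camera(n);X=cloud(c)
    for nm,b,z0,z1 in (("driver",(.575,-.342),.112,.13),("handle",(.449,.003),.047,.065),("handle_in",(.546,-.002),.047,.065)):
        k=(X[...,2]>z0)&(X[...,2]<z1)&(abs(X[...,0]-b[0])<.035)&(abs(X[...,1]-b[1])<.035);P=X[k]
        if len(P)>20: r=cv2.minAreaRect((P[:,:2]*1000).astype(np.float32));print(n,nm,len(P),P.mean(0).round(4),np.round(r[0],1),np.round(r[1],1),round(r[2],1))
E
python3 chk.py; python3 plan.py .5,-.17,.2,4 .449,.003,.17,-3.6 .449,.003,.045,-3.6
```

```text
top driver 98 [ 0.5753 -0.3407  0.1194] [ 575.3 -340.4] [24. 26.] 11.9
top handle 58 [0.4495 0.0031 0.0546] [449.5   3.2] [37.8  9.6] 83.6
top handle_in 28 [ 5.526e-01 -3.000e-04  5.120e-02] [552.1  -0.9] [13.6 13.3] 0.0
side driver 208 [ 0.576  -0.3481  0.1205] [ 576.7 -345.6] [24.6 24. ] 10.8
side handle 57 [ 0.4522 -0.0028  0.0545] [4.521e+02 3.000e-01] [42.5  9.9] 86.2
t 53.27 p [ 0.5692 -0.3428  0.2053] ang 11.0 tilt [0.037 0.001] q7 0.53 F [-1.2 -0.1 -1.9] w 0.65
mouth [ 0.5724 -0.3427  0.1189]
offset [-0.1828, 0.0029, -0.0351] yaw 7.0 rows>= 4.5
offset [-0.1762, 0.0283, -0.0399] yaw 7.6 rows>= 4.4
offset [0.0004, 0.1249, -0.0046] yaw -0.0 rows>= 3.0
```

Emit:
move_arm([
  {"offset": [-0.04,0,-0.008],"yaw": 7,"jaw": 140},
  {"offset": [-0.08,0,-0.016],"yaw": 7,"jaw": 140},
  {"offset": [-0.12,0,-0.024],"yaw": 7,"jaw": 140},
  {"offset": [-0.16,0,-0.031],"yaw": 7,"jaw": 140},
  {"offset": [-0.1828,0.0029,-0.0351],"yaw": 7,"jaw": 140},
  {"offset": [-0.1828,0.0029,-0.0351],"yaw": 7,"jaw": 140},
])

```text
clock: 53.77
position: [0.4983, -0.1644, 0.1987]
ee_rot: [-0.51, 0.472, -0.489, 0.527]
ft_force: [0.7, 0.6, 0.2]
grip_width: 0.454
```

Emit:
move_arm([
  {"offset": [-0.04,0,-0.009],"yaw": 7,"jaw": 140},
  {"offset": [-0.08,0,-0.018],"yaw": 7.6,"jaw": 140},
  {"offset": [-0.12,0.01,-0.027],"yaw": 7.6,"jaw": 140},
  {"offset": [-0.16,0.02,-0.036],"yaw": 7.6,"jaw": 140},
  {"offset": [-0.1762,0.0283,-0.0399],"yaw": 7.6,"jaw": 140},
  {"offset": [-0.1762,0.0283,-0.0399],"yaw": 7.6,"jaw": 140},
  {"offset": [-0.1762,0.0283,-0.0399],"yaw": 7.6,"jaw": 140},
])

```text
clock: 54.35
position: [0.4453, 0.0088, 0.1681]
ee_rot: [0.477, -0.506, 0.521, -0.495]
ft_force: [-0.4, -1.6, -0.2]
grip_width: 0.445
```

```bash
python3 plan.py .4505,.003,.046,-3.6
```

```text
t 54.35 p [0.4453 0.0088 0.1681] ang -3.13 tilt [0.032 0.002] q7 -0.18 F [-0.4 -1.6 -0.2] w 0.445
mouth [0.4481 0.009  0.0816]
offset [0.006, 0.1222, 0.0016] yaw 0.5 rows>= 2.9
```

Go down and grip the handle, then push it in about 105 mm along tool +z.

Emit:
move_arm([
  {"offset": [0.003,0.04,0.001],"yaw": 0.5,"jaw": 140},
  {"offset": [0.006,0.08,0.0016],"yaw": 0.5,"jaw": 140},
  {"offset": [0.006,0.11,0.0016],"yaw": 0.5,"jaw": 140},
  {"offset": [0.006,0.1222,0.0016],"yaw": 0.5,"jaw": 140},
  {"offset": [0.006,0.1222,0.0016],"yaw": 0.5,"jaw": 255},
  {"offset": [0.006,0.1222,0.0016],"yaw": 0.5,"jaw": 255},
  {"offset": [0.006,0.1222,0.0016],"yaw": 0.5,"jaw": 255},
  {"offset": [0.006,0.1222,0.0016],"yaw": 0.5,"jaw": 255},
  {"offset": [0.006,0.1222,0.0016],"yaw": 0.5,"jaw": 255},
], squeeze=40)

```text
clock: 55.1
position: [0.4511, 0.0026, 0.047]
ee_rot: [0.475, -0.508, 0.523, -0.493]
ft_force: [1.0, -1.1, -0.8]
grip_width: 0.11
```

```bash
python3 plan.py .547,-.003,.046,-3.6 .5475,-.003,.046,-3.6
```

```text
t 55.1 p [0.4511 0.0026 0.047 ] ang -3.65 tilt [0.034 0.001] q7 -0.34 F [ 1.  -1.1 -0.8] w 0.11
mouth [ 0.454   0.0027 -0.0394]
offset [-0.0005, 0.0043, 0.096] yaw -0.0 rows>= 2.3
offset [-0.0, 0.0, 0.0005] yaw 0.0 rows>= 0.0
```

Emit:
move_arm([
  {"offset": [0,0.0005,0.012],"yaw": 0,"jaw": 255},
  {"offset": [0,0.0013,0.028],"yaw": 0,"jaw": 255},
  {"offset": [0,0.002,0.044],"yaw": 0,"jaw": 255},
  {"offset": [0,0.0027,0.06],"yaw": 0,"jaw": 255},
  {"offset": [0,0.0034,0.075],"yaw": 0,"jaw": 255},
  {"offset": [0,0.004,0.087],"yaw": 0,"jaw": 255},
  {"offset": [0,0.0043,0.094],"yaw": 0,"jaw": 255},
  {"offset": [0,0.0043,0.0972],"yaw": 0,"jaw": 255},
  {"offset": [0,0.0043,0.0975],"yaw": 0,"jaw": 255},
  {"offset": [0,0.0043,0.0975],"yaw": 0,"jaw": 255},
])

```text
clock: 55.93
position: [0.5467, -0.0032, 0.047]
ee_rot: [0.476, -0.508, 0.523, -0.492]
ft_force: [-13.9, 1.2, 16.1]
grip_width: 0.112
```

```bash
python3 plan.py
```

```text
t 55.93 p [ 0.5467 -0.0032  0.047 ] ang -3.62 tilt [0.03 0.  ] q7 -0.38 F [-13.9   1.2  16.1] w 0.112
mouth [ 0.5493 -0.0032 -0.0395]
```

Emit:
move_arm([
  {"offset": [0,0,0.0015],"yaw": 0,"jaw": 255},
  {"offset": [0,0,0.0015],"yaw": 0,"jaw": 255},
  {"offset": [0,0,0.0005],"yaw": 0,"jaw": 150},
  {"offset": [0,0,0.0],"yaw": 0,"jaw": 150},
  {"offset": [0,0,0.0],"yaw": 0,"jaw": 150},
  {"offset": [0,-0.03,0.0],"yaw": 0,"jaw": 150},
  {"offset": [0,-0.07,0.0],"yaw": 0,"jaw": 150},
  {"offset": [0,-0.11,0.0],"yaw": 0,"jaw": 150},
  {"offset": [0,-0.14,0.0],"yaw": 0,"jaw": 150},
  {"offset": [0,-0.14,0.0],"yaw": 0,"jaw": 150},
])

```text
clock: 56.77
position: [0.5459, -0.0029, 0.1941]
ee_rot: [0.473, -0.505, 0.526, -0.494]
ft_force: [0.1, 0.4, 0.0]
grip_width: 0.41
```

```bash
python3 chk.py; python3 plan.py .611,-.1752,.19,-24.2 .611,-.1752,.093,-24.2
```

```text
top driver 100 [ 0.575  -0.3404  0.1194] [ 575.5 -341.3] [24.2 25.8] 8.6
side driver 208 [ 0.5761 -0.3481  0.1206] [ 576.6 -345.5] [24.5 23.9] 9.9
side handle_in 56 [ 0.5459 -0.0077  0.0545] [545.5  -3.9] [42.6  9.8] 86.1
t 56.87 p [ 0.5436 -0.0035  0.1887] ang -3.65 tilt [ 0.034 -0.001] q7 -0.27 F [-0.5 -0.3 -0.2] w 0.412
mouth [ 0.5466 -0.0035  0.1022]
offset [0.1671, 0.0011, 0.0782] yaw 20.5 rows>= 4.4
offset [0.0013, 0.0969, -0.003] yaw -0.0 rows>= 2.3
```

Emit:
move_arm([
  {"offset": [0.035,0,0.016],"yaw": 7,"jaw": 140},
  {"offset": [0.07,0,0.032],"yaw": 14,"jaw": 140},
  {"offset": [0.105,0,0.049],"yaw": 20.5,"jaw": 140},
  {"offset": [0.14,0,0.065],"yaw": 20.5,"jaw": 140},
  {"offset": [0.1671,0.001,0.0782],"yaw": 20.5,"jaw": 140},
  {"offset": [0.1671,0.001,0.0782],"yaw": 20.5,"jaw": 140},
  {"offset": [0.1671,0.001,0.0782],"yaw": 20.5,"jaw": 140},
  {"offset": [0.1671,0.001,0.0782],"yaw": 20.5,"jaw": 140},
])

```text
clock: 57.53
position: [0.6106, -0.1743, 0.1888]
ee_rot: [0.375, -0.587, 0.599, -0.394]
ft_force: [-0.2, 0.8, 0.2]
grip_width: 0.452
```

```bash
python3 plan.py .611,-.1752,.092,-24.2
```

```text
t 57.53 p [ 0.6106 -0.1743  0.1888] ang -24.12 tilt [0.032 0.001] q7 -0.37 F [-0.2  0.8  0.2] w 0.452
mouth [ 0.6134 -0.1742  0.1023]
offset [0.002, 0.0967, -0.0021] yaw 0.1 rows>= 2.3
```

Emit:
move_arm([
  {"offset": [0.001,0.04,-0.001],"yaw": 0,"jaw": 140},
  {"offset": [0.002,0.075,-0.0021],"yaw": 0,"jaw": 140},
  {"offset": [0.002,0.0967,-0.0021],"yaw": 0,"jaw": 140},
  {"offset": [0.002,0.0967,-0.0021],"yaw": 0,"jaw": 140},
  {"offset": [0.002,0.0967,-0.0021],"yaw": 0,"jaw": 255},
  {"offset": [0.002,0.0967,-0.0021],"yaw": 0,"jaw": 255},
  {"offset": [0.002,0.0967,-0.0021],"yaw": 0,"jaw": 255},
  {"offset": [0.002,0.0967,-0.0021],"yaw": 0,"jaw": 255},
  {"offset": [0.002,0.0967,-0.0021],"yaw": 0,"jaw": 255},
], squeeze=60)

```text
clock: 58.28
position: [0.6114, -0.1741, 0.0942]
ee_rot: [0.375, -0.587, 0.599, -0.395]
ft_force: [-4.5, 2.7, 4.1]
grip_width: 0.129
```

Emit:
move_arm([
  {"offset": [0,-0.003,0],"yaw": 0,"jaw": 255},
  {"offset": [0,-0.0055,0],"yaw": 0,"jaw": 255},
  {"offset": [0,-0.0055,0],"yaw": 0,"jaw": 255},
  {"offset": [0,-0.0055,0],"yaw": 0,"jaw": 255},
])

```text
clock: 58.62
position: [0.6112, -0.174, 0.0997]
ee_rot: [0.374, -0.587, 0.599, -0.395]
ft_force: [2.5, 0.5, -8.7]
grip_width: 0.129
```

```bash
python3 plan.py
```

```text
t 58.62 p [ 0.6112 -0.174   0.0997] ang -24.1 tilt [0.034 0.001] q7 -0.4 F [ 2.5  0.5 -8.7] w 0.129
mouth [ 0.6141 -0.1739  0.0133]
```

Emit:
move_arm([
  {"offset": [0,0,0],"yaw": 7,"jaw": 255},
  {"offset": [0,0,0],"yaw": 14,"jaw": 255},
  {"offset": [0,0,0],"yaw": 21,"jaw": 255},
  {"offset": [0,0,0],"yaw": 28,"jaw": 255},
  {"offset": [0,0,0],"yaw": 35,"jaw": 255},
  {"offset": [0,0,0],"yaw": 42,"jaw": 255},
  {"offset": [0,0,0],"yaw": 49,"jaw": 255},
  {"offset": [0,0,0],"yaw": 56,"jaw": 255},
  {"offset": [0,0,0],"yaw": 63,"jaw": 255},
  {"offset": [0,0,0],"yaw": 69.5,"jaw": 255},
])

```text
clock: 59.45
position: [0.6114, -0.1744, 0.0995]
ee_rot: [0.036, 0.707, -0.706, -0.012]
ft_force: [3.3, -1.2, -10.1]
grip_width: 0.126
```

```bash
python3 plan.py; python3 -c "
from h import *
print(manip.get_obs()['torque'])"
```

```text
t 59.45 p [ 0.6114 -0.1744  0.0995] ang -93.9 tilt [0.034 0.001] q7 -1.53 F [  3.3  -1.2 -10.1] w 0.126
mouth [ 0.6143 -0.1744  0.0131]
[-0.66169947 -0.04764072  0.25036572]
```

Lower by 17 mm, release, and rise.

Emit:
move_arm([
  {"offset": [0,0.005,0],"yaw": 0,"jaw": 255},
  {"offset": [0,0.011,0],"yaw": 0,"jaw": 255},
  {"offset": [0,0.0165,0],"yaw": 0,"jaw": 255},
  {"offset": [0,0.0165,0],"yaw": 0,"jaw": 255},
  {"offset": [0,0.0165,0],"yaw": 0,"jaw": 255},
])

```text
clock: 59.87
position: [0.6116, -0.1744, 0.0828]
ee_rot: [0.035, 0.707, -0.706, -0.011]
ft_force: [-4.0, 0.4, -2.4]
grip_width: 0.123
```

```bash
python3 plan.py
```

```text
t 59.87 p [ 0.6116 -0.1744  0.0828] ang -93.75 tilt [0.033 0.001] q7 -1.54 F [-4.   0.4 -2.4] w 0.123
mouth [ 0.6145 -0.1743 -0.0037]
```

Emit:
move_arm([
  {"offset": [0,0.001,0],"yaw": 0,"jaw": 255},
  {"offset": [0,0.001,0],"yaw": 0,"jaw": 120},
  {"offset": [0,0.001,0],"yaw": 0,"jaw": 120},
  {"offset": [0,0.001,0],"yaw": 0,"jaw": 120},
  {"offset": [0,0.001,0],"yaw": 0,"jaw": 120},
  {"offset": [0,-0.04,0],"yaw": 0,"jaw": 120},
  {"offset": [0,-0.08,0],"yaw": 0,"jaw": 120},
  {"offset": [0,-0.12,0],"yaw": 0,"jaw": 120},
  {"offset": [0,-0.15,0],"yaw": 0,"jaw": 120},
])

```text
clock: 60.62
position: [0.6074, -0.1745, 0.2367]
ee_rot: [0.036, 0.707, -0.706, -0.01]
ft_force: [1.2, -0.5, -0.9]
grip_width: 0.529
```

Emit:
move_arm([
  {"offset": [0.08,-0.02,0],"yaw": 0,"jaw": 120},
  {"offset": [0.12,-0.02,0],"yaw": 0,"jaw": 120},
  {"offset": [0.16,-0.02,0],"yaw": 0,"jaw": 120},
  {"offset": [0.2,-0.02,0],"yaw": 0,"jaw": 120},
  {"offset": [0.2,-0.02,0],"yaw": 0,"jaw": 120},
  {"offset": [0.2,-0.02,0],"yaw": 0,"jaw": 120},
])

```text
clock: 61.12
position: [0.4023, -0.162, 0.2495]
ee_rot: [-0.037, -0.706, 0.707, 0.011]
ft_force: [1.5, 0.2, 0.2]
grip_width: 0.531
```

```bash
python3 plan.py; python3 chk.py
python3 - <<'E'
from h import *
c=manip.camera("side");save(c,"s13.png",(170,100,370,380),2.1)
X=cloud(c)
k=(X[...,2]>.08)&(X[...,2]<.112)&(X[...,0]>.57)&(X[...,0]<.65)&(X[...,1]>-.21)&(X[...,1]<-.14);P=X[k]
print("pin",np.percentile(P[:,2],[50,90,97]),cv2.minAreaRect((P[:,:2]*1000).astype(np.float32)))
for i,b in {1:(.645,-.0945),2:(.6507,-.0087),3:(.656,.077)}.items():
    u=np.array([.998,-.063]);w=np.array([.063,.998]);d=X[...,:2]-np.array(b);a=d@u;l=d@w
    k=(abs(a)<.055)&(abs(l)<.022)&(X[...,2]>.026)&(X[...,2]<.042);r=cv2.minAreaRect((np.stack([a[k],l[k]],1)*1000).astype(np.float32))
    print(i,k.sum(),r,np.median(X[k][:,2]))
E
```

```text
t 61.12 p [ 0.4023 -0.162   0.2495] ang -93.87 tilt [ 0.036 -0.002] q7 -1.32 F [1.5 0.2 0.2] w 0.531
mouth [ 0.4055 -0.1622  0.1631]
top driver 97 [ 0.5753 -0.3407  0.1195] [ 575.6 -341.2] [24.3 23.6] 11.0
top handle_in 58 [ 0.5453 -0.0019  0.0541] [545.7  -2.2] [37.8  9.6] 85.5
side driver 208 [ 0.5761 -0.3481  0.1204] [ 576.5 -345.4] [24.2 24.2] 11.7
side handle_in 55 [ 0.546  -0.007   0.0547] [545.3  -4.9] [44.5  9.8] 85.5
pin [0.09012769 0.09210567 0.09305223] ((610.476318359375, -175.84765625), (13.715080261230469, 37.60191345214844), 88.51215362548828)
1 548 ((-0.6641616821289062, -1.1792125701904297), (40.35717010498047, 96.65635681152344), 88.74303436279297) 0.03612557175001539
2 462 ((-1.7112388610839844, -0.8402290344238281), (41.89795684814453, 96.27508544921875), 89.05342102050781) 0.03443782298357442
3 378 ((-2.215179443359375, -0.9383258819580078), (96.19489288330078, 42.040069580078125), 0.1708691418170929) 0.034505107636440255
```

View pics/s13.png

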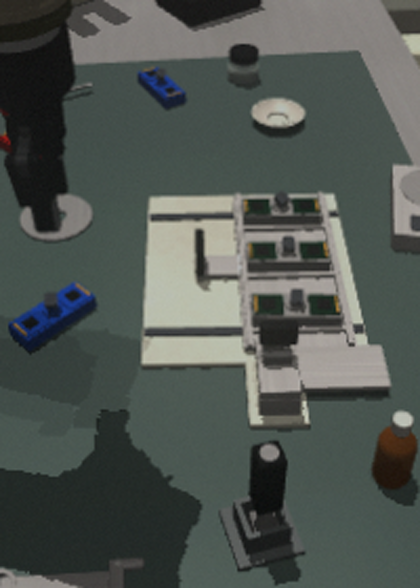

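Run:
```python
from h import *
cs=np.load("s0.npy",allow_pickle=True).item();ct=np.load("t0.npy",allow_pickle=True).item()
for nm,c in (("s0",cs),("s",manip.camera("side")),("t0",ct),("t",manip.camera("top"))):
    X=cloud(c);k=(X[...,2]>.08)&(X[...,2]<.112)&(X[...,0]>.57)&(X[...,0]<.65)&(X[...,1]>-.21)&(X[...,1]<-.14);P=X[k]
    print(nm,len(P),np.percentile(P[:,2],[20,50,80,90,97]).round(4),P.mean(0).round(4))
```

```text
s0 148 [0.084  0.0897 0.0911 0.0917 0.0926] [ 0.6104 -0.1778  0.0882]
s 148 [0.0842 0.0892 0.0913 0.0918 0.0922] [ 0.6103 -0.1777  0.0881]
t0 67 [0.0865 0.0876 0.0891 0.0898 0.0915] [ 0.6099 -0.1748  0.0876]
t 71 [0.086  0.0877 0.0895 0.0904 0.0917] [ 0.6096 -0.1744  0.0876]
```

The pin matches its starting height and place, so it is down. Everything else checks out, so I hand in.

```bash
python3 -c "
from workcell import manip
print(manip.hand_in(), manip.get_obs()['clock'])"
```

```text
the job is handed in; nothing more can be done
the job is handed in; nothing more can be done
```

The job is done and handed in at about 61 s on the robot's clock; the hand-in gives no verdict. I set the pin in its rest notch, drew the tray out, and laid all three carriers flat in bays of their own. Each screw got about 208° of driver turn clockwise, less up to 23° of play in the socket. Then the driver went back in its stand, the tray was pushed in and the pin was dropped.

**Last checks**
- **Tray:** the handle is back at its start position in both cameras.
- **Pin:** its height and place match the start readings to within about 0.1 mm on average, so it is down.
- **Driver:** it stands upright in its stand, with its top at about 120 mm as at the start.
- **Carriers:** all three lie flat. In the final side view each is within about 2.5 mm of its bay centre.
- **Screws:** each head has sunk about 3 mm, which means roughly 3.1 rad. This depth is an indirect measure; I had no reading of the screw joints themselves.

**What went wrong or disagreed**
- The near end of carrier 2 first landed on the near rim, so I lifted it again and moved it about 3.5 mm.
- Placing carriers pushed the drawn-out tray in by about 5 mm.
- The tool drifted to about 0.035 rad of tilt during the run, so the driver was that far out of square. That is well inside the 0.17 rad limit.
- The two cameras differed by 1 to 5 mm in places, and some sideways-slope fits on the carriers were noisy (up to 0.05 rad), though the heights agreed with flat.
- I did not re-measure the other things on the bench. The robot went near none of them, and the ones showing in the last picture looked unmoved.

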